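# Set up a sag test of clay bars on the index table

### The job

Load the sag-test table: working through the white, red, black and blue bays in that order, lay the bar of each bay's colour squarely across the middle of both its rails while that bay stands at the yellow pointer, and push the table round counter-clockwise by one click to bring up the next bay (do this also when a bay's bar is missing and it stays empty), so that the blue bay ends at the pointer. Then take the stylus and touch its sprung tip gently on the dot of each bar present, for about half a second each, again white, red, black, blue, and hang the stylus back upright in its stand. Leave the jar, cup, figure and kiln prop alone, and if a bar gets knocked off its place, lay it back.

Things in the scene. Friction and masses are not known exactly. Their poses are not given: they have to be found in the camera images.
- wheel (a joint): turn of the round grey index table, rad, counter-clockwise from above. Detents at 0 (start; white bay at the yellow pointer), 1.571 (red), 3.142 (black) and 4.712 (blue); stops 0.12 beyond the ends. Leaving a detent takes 2 to 3 N at a post (more if fast); pushed past mid-step (0.8 rad), it rolls on by itself to the next detent (1 to 3 s), settling up to 0.03 rad off
- wheel_top (a point): centre of the index table's upper face, 310 mm across, 48 mm above the work surface. Axes turn with the table (z up). Four steel push posts, 16 mm in diameter, stand 55 mm high on this face, 140 mm from the centre, at 45, 135, 225 and 315 degrees counter-clockwise from this x axis, the bays between them; a hub 12 mm high, 44 mm across, in the middle
- base: fixed base of the index table, origin at the centre of its underside on the work surface; a yellow pointer block on its rim towards its own -x (towards the robot, give or take) marks the loading position
- station (a point): the loading position at the pointer: fixed point above the base, 94 mm from the table's axis towards the pointer, at the height of the rail tops; the middle of whichever bay stands at the pointer is here
- bay_white (a point): middle of the white bay at the height of its rail tops: the white bar's centre belongs 7 mm above this. Two pale wooden rails, 22 mm high, 14 mm wide, 108 mm long (radially, out to 148 mm), 84 mm apart between centres, white patches painted between and outside them; 94 mm from the table's centre. Axes as wheel_top; the bar lies along this y axis, across both rails
- bay_red (a point): middle of the red bay at the height of its rail tops: the red bar's centre belongs 7 mm above this. Two pale wooden rails, 22 mm high, 14 mm wide, 108 mm long (radially, out to 148 mm), 84 mm apart between centres, red patches painted between and outside them; 94 mm from the table's centre. Axes as wheel_top; the bar lies along this x axis, across both rails
- bay_black (a point): middle of the black bay at the height of its rail tops: the black bar's centre belongs 7 mm above this. Two pale wooden rails, 22 mm high, 14 mm wide, 108 mm long (radially, out to 148 mm), 84 mm apart between centres, black patches painted between and outside them; 94 mm from the table's centre. Axes as wheel_top; the bar lies along this y axis, across both rails
- bay_blue (a point): middle of the blue bay at the height of its rail tops: the blue bar's centre belongs 7 mm above this. Two pale wooden rails, 22 mm high, 14 mm wide, 108 mm long (radially, out to 148 mm), 84 mm apart between centres, blue patches painted between and outside them; 94 mm from the table's centre. Axes as wheel_top; the bar lies along this x axis, across both rails
- bar_white: white fired-clay test bar, 120 (its x) x 26 (its y) x 14 (its z) mm, 90 g, dot 10 mm wide (blue) in the middle of both broad faces; origin in the bar's very centre. The same either way round or up. None if absent from the start (in which case its bay stays empty)
- bar_red: terracotta red fired-clay test bar, 120 (its x) x 26 (its y) x 14 (its z) mm, 90 g, dot 10 mm wide (blue) in the middle of both broad faces; origin in the bar's very centre. The same either way round or up. None if absent from the start (in which case its bay stays empty)
- bar_black: black fired-clay test bar, 120 (its x) x 26 (its y) x 14 (its z) mm, 90 g, dot 10 mm wide (yellow) in the middle of both broad faces; origin in the bar's very centre. The same either way round or up. None if absent from the start (in which case its bay stays empty)
- bar_blue: blue fired-clay test bar, 120 (its x) x 26 (its y) x 14 (its z) mm, 90 g, dot 10 mm wide (yellow) in the middle of both broad faces; origin in the bar's very centre. The same either way round or up. None if absent from the start (in which case its bay stays empty)
- stylus: gauge stylus, upright: orange square handle 20 x 20 mm from 6 to 72 mm above the origin, steel collar 46 mm across and 6 mm thick from the origin (centre of the collar's underside) up, below it a 12 mm stem 26 mm long and a 6 mm brass tip ending 44 mm below the origin when out. 120 g. It hangs by the collar on top of its stand
- plunger (a joint): how far the stylus's sprung brass tip is pushed in, 0 to 0.010 m (spring 0.6 N at the start, 3.6 N fully in, solid beyond)
- stylus_tip (a point): lowest point of the brass tip, on the stylus axis
- stand: fixed plywood block, 64 x 64 mm, 60 mm high, open on top (32 x 32 mm hollow, 44 mm or more deep), origin at the centre of its underside; the stylus belongs in it upright, its collar lying on the rim
- glaze_jar: loose bystander: jar of glaze, 64 mm across, 85 mm high; origin under its centre
- cup: loose bystander: white cup, 72 mm across, 80 mm high; origin under its centre
- figurine: loose bystander: terracotta figure, 52 mm across, 122 mm high; origin under its centre
- prop: loose bystander: plaster kiln prop, 36 mm across, 60 mm high; origin under its centre
Things that resemble listed ones, but are neither listed nor needed, are in the scene too. Of the things that look like the bar_red, the middle-sized one is meant. Several things have the shape of the bar_blue; the one meant has the colours described above.

How it is judged:
By the outcome, as a careful person would: the job done as asked, in the order asked, and still so for the second after the job is handed in, with the robot touching nothing.
Of bar_white, bar_red, bar_black, bar_blue only 3 to 4 are there at a start; the rules pass over those that are not, and their reading is None.
At some moment in a run one of bar_white, bar_red, bar_black, bar_blue may be knocked a few centimetres aside while the robot is not near it.
It also fails if it takes over 210 s, if anything falls off the work surface, if the arm or the gripper's body presses on something with over 40 N, if the wrist force passes 120 N, or if a joint passes its speed limit or range.

### The arm

A 7-joint arm with a two-finger parallel gripper is mounted at the origin on the work surface. World frame = base frame: x ahead of the robot, y to its left, z up, the work surface at z = 0. Lengths are in m, angles in rad, forces in N, time in s.
With the tool pointing down it reaches from about 0.35 to 0.9 m from the base axis. Payload 8.1 kg.
Tool frame: the origin (TCP) lies at the very end of the fingers, on their centre line; the grasp point (between the pads) lies 19 mm behind it (arm.tcp_to_grasp is the z of the grasp point in the tool frame, in m); z points along the fingers, y is the line along which they close (so a half turn about z gives the same grasp; the last joint's range is limited). The gripper opens to 92 mm and grips with 3 to 60 N. Pads are 19 mm wide; open, the fingers measure 130 mm over their backs; the gripper's body (75 mm by 190 mm) begins 47 mm behind the grasp point.
Start: joints at [1.147, 0.434, 0.025, 1.573, -0.012, 1.134, -0.075], TCP at [0.197, -0.593, 0.227] pointing down, gripper open.
Joint ranges: [-2.62, 2.62], [-0.44, 2.09], [-1.27, 1.32], [0.08, 2.57], [-1.32, 4.46], [0.12, 2], [-2.74, 2.74]. Speed limits (rad/s): [2.22, 2.22, 3.01, 3.01, 3.14, 3.14, 3.14].

### API

Orientations are given as a rotation vector (axis times angle).
In Python, from cell import readout, vision, sign_off, arm gives the robot as it stands. The module is installed in compiled form; this text tells all that it offers.
- The arm moves only by the shell command python3 -m creep 'ROWS' [FORCE]. ROWS is JSON, a list of rows, each a list of 5 numbers: the shift along the tool's x, y, z in units of 4 cm (1.0 is 4 cm), then the turn about the tool's z in units of 4 degrees (1.0 is 4 degrees), then the opening, from 0 (shut) to 1 (fully open). A call has 1 to 12 rows; each row shifts and turns the commanded pose from where the row before left it, along the tool's axes as they then stand; what a row does not reach is not made up. A row lasts 1/8 s, in which the tool goes at most 62.5 mm and 10.7 degrees, less where a joint would pass 70% of its speed; a pose out of reach is approached as far as the arm can. A call with a number of a shift or a turn outside -1 to 1 is refused whole. A call with a gripper value outside its range is refused whole. The fingers move at their own pace and stop on an object; FORCE is the grip in N (left out, the last holds). Time passes only in rows, so rows that do not move let the fingers close. It gives the time, the measured TCP pose, the force, the opening and the grip force at its end, in the units of the state.
- readout.observe(): the state, without advancing time (a new reading comes with each control period).
- vision.get_image(name): name is "side" or "top" or "wrist"; returns a dict with "pixels" (400x640x3 uint8, blue, green, red), "z_map" (400x640 float32, m along the optical axis (not along the pixel's ray), 0 where there is no reading), "camera_matrix" (3x3 intrinsics, pixels), "position" and "rotation" of the camera in the world. Camera axes: x right, y up, looking along -z (the intrinsics and any distortion apply to the point x, -y, -z); pixel columns grow to the right and rows downward; lengths in m; the calibration is good to about 2 mm. A picture is of the moment at which its call begins.
- sign_off(): hands the job in; it is judged then, once.
The state is a dict: "clock": time; "joints": joint angles; "dq": joint speeds; "joint_efforts": joint torques, N m; "position": TCP position; "ee_rot": TCP orientation; "force": force on the tool from outside, world axes, zero at the start; "ft_torque": the same for the moment, N m; "width": opening from 0.0 (shut) to 1.0 (fully open); "gripper_force": force on a finger pad.
Only numpy, scipy, OpenCV 4.12 (cv2) and the standard library are available. Lean on these libraries where they do the work, as an engineer would, in place of code of your own. Each camera call takes 0.05 s, during which the arm holds its last target. There are 200 camera calls.

## Working session

There is one attempt and no reset: what is moved stays moved. The work goes in short steps, Python scripts to look and compute and a shell command to move; the robot and the scene stay as the last step left them, time stands still between calls to the robot, and variables do not carry over. Pictures are saved under pics/ and viewed, at most 14 in all, crops included, and the job is handed in when it is done.

```bash
ls; mkdir -p pics; python3 - <<'E'
from cell import readout, vision, arm
import cv2, numpy as np, pickle
print(readout.observe()); print([a for a in dir(arm) if a[0]!='_'], arm.tcp_to_grasp)
for n in ("top","side"):
    im=vision.get_image(n); pickle.dump(im,open(f'pics/{n}0.pkl','wb')); cv2.imwrite(f'pics/{n}0.png',im["pixels"])
    print(n,im["camera_matrix"],im["position"],im["rotation"],[k for k in im])
E
```

```text
pics
{'clock': 0.0, 'joints': array([ 1.1474103 ,  0.43521409,  0.02498076,  1.57407131, -0.01157135,
        1.13400473, -0.07507137]), 'dq': array([ 0.00158979, -0.00140875, -0.00180061, -0.0006516 , -0.00194915,
        0.00092111, -0.00144984]), 'joint_efforts': array([-1.10456956e-04, -6.67854381e+01,  9.84919108e-01, -3.14465010e+01,
       -6.06178259e-02,  4.30789590e-02,  1.74933375e-04]), 'position': array([ 0.19684585, -0.5926654 ,  0.22596058]), 'ee_rot': array([-3.09980035e+00, -5.01437187e-01,  6.50639129e-04]), 'force': array([0.42898945, 0.48455803, 0.11142954]), 'ft_torque': array([-0.02578142,  0.02832166,  0.0077967 ]), 'gripper_force': 0.0, 'width': 0.9997847726091543}
['PlanningError', 'tcp_to_grasp'] -0.0188
top [[410.0597202    0.         319.31254772]
 [  0.         410.0597202  199.59265402]
 [  0.           0.           1.        ]] [2.35692443e-01 9.55026825e-05 1.28698296e+00] [ 0.15448293 -0.14468752 -1.58826107] ['pixels', 'z_map', 'camera_matrix', 'position', 'rotation']
side [[509.43961771   0.         319.68389035]
 [  0.         509.43961771 200.23585476]
 [  0.           0.           1.        ]] [ 0.15188791 -1.19789418  0.93673376] [ 0.95486291 -0.12206522 -0.25662839] ['pixels', 'z_map', 'camera_matrix', 'position', 'rotation']
```

View pics/top0.png

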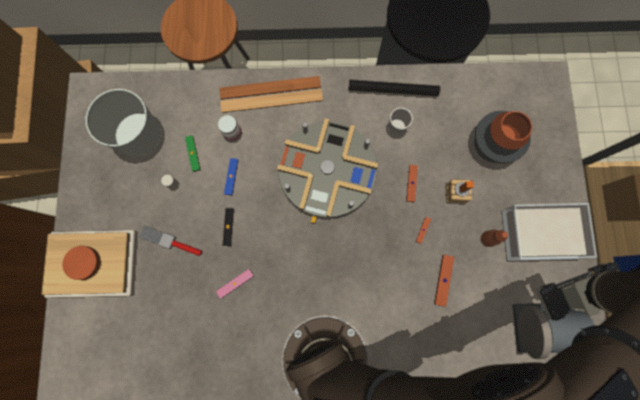

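View pics/side0.png

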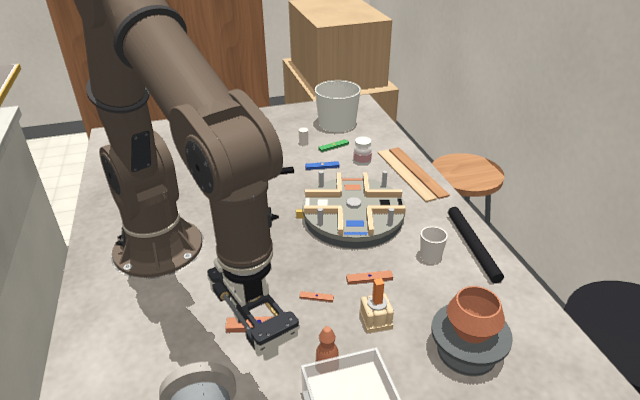

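The top view shows the table hub at about (327,167), the pointer at (314,219) and the stand with stylus at (461,189). The bars are black (228,227), blue (231,177) and three reds: (412,183), (423,230) and (445,280). Green (193,153) and pink (235,284) are lookalikes. I can't see a white bar yet, but the arm hides the lower right.

```bash
cat > h.py <<'E'
import cv2, numpy as np, pickle
from scipy.spatial.transform import Rotation as Ro
from cell import readout, vision
def snap(name, fn=None):
    im=vision.get_image(name)
    if fn: cv2.imwrite(f'pics/{fn}.png',im["pixels"])
    return im
def ray(im,uv,z):
    uv=np.atleast_2d(np.asarray(uv,float)); K=im["camera_matrix"]
    d=np.c_[(uv[:,0]-K[0,2])/K[0,0], -(uv[:,1]-K[1,2])/K[1,1], -np.ones(len(uv))]
    d=Ro.from_rotvec(im["rotation"]).apply(d); p=np.asarray(im["position"])
    return p+d*((z-p[2])/d[:,2])[:,None]
def proj(im,X):
    X=np.atleast_2d(X); c=Ro.from_rotvec(im["rotation"]).inv().apply(X-im["position"]); K=im["camera_matrix"]
    return np.c_[K[0,2]+K[0,0]*c[:,0]/-c[:,2], K[1,2]+K[1,1]*c[:,1]/c[:,2]]
def blobs(im,lo,hi,z,amin=30,lo2=None,hi2=None,amax=1e9):
    """colour blobs as rectangles on plane z: centre xyz, length, width, yaw deg"""
    hsv=cv2.cvtColor(im["pixels"],cv2.COLOR_BGR2HSV); m=cv2.inRange(hsv,lo,hi)
    if lo2: m|=cv2.inRange(hsv,lo2,hi2)
    m=cv2.morphologyEx(m,cv2.MORPH_CLOSE,np.ones((3,3)))
    out=[]
    for c in cv2.findContours(m,cv2.RETR_EXTERNAL,cv2.CHAIN_APPROX_NONE)[0]:
        a=cv2.contourArea(c)
        if a<amin or a>amax: continue
        w=ray(im,c[:,0,:],z)[:,:2].astype(np.float32)
        (cx,cy),(l,s),an=cv2.minAreaRect(w*1000)
        if l<s: l,s,an=s,l,an+90
        out.append((c[:,0].mean(0).round(1).tolist(),a,round(cx/1000,4),round(cy/1000,4),round(l),round(s),round((an+90)%180-90,1)))
    return out
def state():
    s=readout.observe(); R=Ro.from_rotvec(s["ee_rot"]).as_matrix()
    return s,R
def go(x,y,z,yaw=None):
    """print shift in tool units to put TCP at x,y,z with the tool's y (closing line) at yaw deg (mod 180)"""
    s,R=state(); d=R.T@(np.array([x,y,z])-s["position"])/0.04
    cur=np.degrees(np.arctan2(R[1,1],R[0,1])); t=None
    if yaw is not None: t=-((yaw-cur+90)%180-90)   # tool z down: positive turn = clockwise from above
    print("t=%.2f pos"%s["clock"],s["position"].round(4),"yawY %.1f"%cur,"F",s["force"].round(1),"q7 %.2f"%s["joints"][6],"w %.3f g %.1f"%(s["width"],s["gripper_force"]))
    print("  shift units",d.round(2),"(turn first: recompute)" if t and abs(t)>1 else "","turn units",None if t is None else round(t/4,2))
    if t: 
        R2=R@Ro.from_euler('z',t,degrees=True).as_matrix(); print("  shift units after turn",(R2.T@(np.array([x,y,z])-s["position"])/0.04).round(2))
E
python3 - <<'E'
from h import *
im=pickle.load(open('pics/top0.pkl','rb'))
z=.014
for n,a in dict(red=((0,120,60),(12,255,255),z),blue=((105,120,60),(130,255,255),z),green=((50,100,50),(80,255,255),z),black=((0,0,0),(180,255,40),z),yellow=((20,140,120),(32,255,255),.03),pink=((150,60,80),(178,200,255),z)).items():
    print(n)
    for b in blobs(im,*a[:3],amin=12 if n=='yellow' else 30,amax=1500): print("  ",b)
zm=im["z_map"]
for uv in ((327,167),(305,128),(290,188),(352,204),(366,144),(461,189),(229,125),(168,181),(401,119),(496,237),(468,184)):
    d=zm[uv[1],uv[0]]; print(uv,'z',round(1.287-d,3),ray(im,uv,max(0,1.287-d)).round(3))
E
```

```text
red
   ([444.0, 280.0], 512.0, 0.2233, -0.368, 152, 34, -14.2)
   ([80.7, 262.5], 918.5, 0.3006, 0.7452, 113, 101, 88.7)
   ([186.3, 247.7], 149.5, 0.3386, 0.4212, 97, 18, 68.7)
   ([493.6, 237.0], 261.0, 0.3468, -0.5328, 76, 43, 88.7)
   ([423.0, 229.8], 122.5, 0.3776, -0.3149, 84, 18, -25.8)
   ([466.7, 185.9], 71.5, 0.5142, -0.4621, 47, 21, -68.2)
   ([411.6, 183.0], 247.0, 0.5283, -0.2896, 119, 26, -7.8)
   ([298.2, 159.8], 109.5, 0.6128, 0.0707, 50, 28, -16.3)
   ([284.2, 155.7], 40.5, 0.6281, 0.1157, 60, 10, -18.2)
   ([511.0, 129.5], 1183.5, 0.6993, -0.6212, 136, 126, -23.7)
   ([269.5, 87.1], 981.0, 0.8671, 0.1624, 334, 40, -84.3)
blue
   ([356.3, 174.8], 97.5, 0.5576, -0.1144, 46, 26, -15.9)
   ([230.7, 176.4], 218.0, 0.5638, 0.2872, 116, 23, -8.7)
green
   ([192.1, 153.0], 220.0, 0.6444, 0.4143, 118, 24, 12.9)
black
   ([615.0, 389.5], 844.0, -0.081, -0.8268, 143, 84, 88.9)
   ([518.0, 330.3], 107.0, 0.0791, -0.5802, 132, 31, 3.5)
   ([554.5, 301.1], 607.5, 0.1549, -0.6955, 102, 63, 18.2)
   ([226.8, 236.8], 62.5, 0.3704, 0.2956, 48, 18, -4.1)
   ([228.7, 216.0], 59.0, 0.43
[... 209 characters left out ...]
 38.2], 559.0, 1.0623, 0.7416, 356, 31, -89.9)
   ([296.2, 33.2], 59.5, 1.0619, 0.0724, 55, 26, 82.1)
yellow
   ([313.3, 218.8], 19.5, 0.4168, 0.0249, 20, 13, -15.0)
pink
   ([234.5, 283.1], 331.0, 0.2272, 0.2693, 121, 28, -56.7)
(327, 167) z 0.014 [[ 0.586 -0.022  0.014]]
(305, 128) z 0.029 [[0.714 0.046 0.029]]
(290, 188) z 0.042 [[0.514 0.096 0.042]]
(352, 204) z 0.084 [[ 0.451 -0.092  0.084]]
(366, 144) z 0.031 [[ 0.655 -0.148  0.031]]
(461, 189) z 0.057 [[ 0.495 -0.429  0.057]]
(229, 125) z 0.017 [[0.735 0.295 0.017]]
(168, 181) z 0.024 [[0.55  0.484 0.024]]
(401, 119) z -0.062 [[ 0.749 -0.271  0.   ]]
(496, 237) z 0.1 [[ 0.342 -0.502  0.1  ]]
(468, 184) z 0.102 [[ 0.5   -0.435  0.102]]
```

```bash
python3 - <<'E'
import cv2
im=cv2.imread('pics/top0.png')
cv2.imwrite('pics/crop1.png',cv2.resize(im[100:270,200:500],(800,453),interpolation=cv2.INTER_CUBIC))
E
```

```text
(no output)
```

View pics/crop1.png

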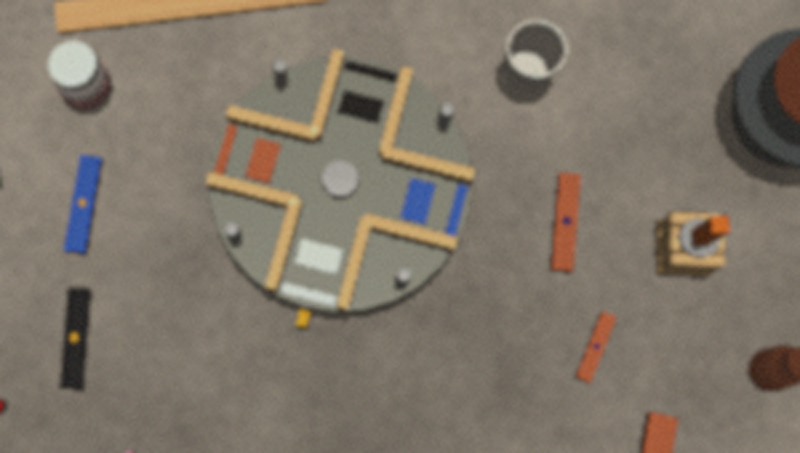

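The crop confirms the bay colours: white at the pointer, red left, black far and blue right. Four posts stand between the bays. Next I'll work out the table geometry and look for a white bar near the arm.

```bash
python3 - <<'E'
from h import *
im=pickle.load(open('pics/top0.pkl','rb'))
P=lambda uv,z: ray(im,uv,z)[0,:2]
r,b,k=P((298.2,159.8),.048),P((356.3,174.8),.048),P((334.8,139.6),.048)
hsv=cv2.cvtColor(im["pixels"],cv2.COLOR_BGR2HSV); m=cv2.inRange(hsv,(0,0,165),(180,50,255))[150:225,280:370]
ws=[]
for c in cv2.findContours(m,cv2.RETR_EXTERNAL,cv2.CHAIN_APPROX_NONE)[0]:
    if cv2.contourArea(c)>15: ws.append(c[:,0].mean(0)+[280,150]); print('white',ws[-1],cv2.contourArea(c),P(ws[-1],.048))
print('mid red/blue',(r+b)/2,'ang',np.degrees(np.arctan2(*(r-b)[::-1])), 'dist',np.linalg.norm(r-b))
print('black',k,'pointer',P((313.3,218.8),.05),'hub',P((327,167),.06))
po=np.array([P(u,.103) for u in ((305,124.8),(367.3,140.5),(351.1,202),(287.4,185.5))]); c=po.mean(0)
print('posts c',c,[(round(np.hypot(*(p-c)),3),round(np.degrees(np.arctan2(*(p-c)[::-1])),1)) for p in po])
for n,zz,uv in (('stylus top',.132,(469,184)),('stand c',.06,(461.5,189.5))): print(n,P(uv,zz))
im2=snap('wrist','wrist0'); pickle.dump(im2,open('pics/w0.pkl','wb')); print(im2['position'])
s,R=state(); print(R.round(3))
go(.42,-.1,.26)
E
```

```text
white [315.54545455 210.        ] 71.0 [0.44176952 0.017433  ]
white [319.22222222 195.71111111] 138.5 [0.48612962 0.0052006 ]
white [326.875  166.8125] 64.0 [ 0.57765221 -0.02071821]
mid red/blue [ 0.57615988 -0.02147276] ang 73.66025030435057 dist 0.18775279215455756
black [ 0.66608203 -0.04805046] pointer [0.41444907 0.02478895] hub [ 0.57373112 -0.02088795]
posts c [ 0.57505709 -0.02252207] [(np.float64(0.138), np.float64(28.5)), (np.float64(0.139), np.float64(-61.2)), (np.float64(0.138), np.float64(-151.5)), (np.float64(0.138), np.float64(119.0))]
stylus top [ 0.49337525 -0.42721149]
stand c [ 0.49279355 -0.42947245]
[ 0.26020708 -0.57230495  0.38462251]
[[ 0.949  0.315 -0.   ]
 [ 0.315 -0.949  0.001]
 [-0.    -0.001 -1.   ]]
t=0.15 pos [ 0.1969 -0.5928  0.2261] yawY -71.6 F [ 0.5 -0.1 -0.8] q7 -0.08 w 1.001 g 0.0
  shift units [ 9.18 -9.93 -0.84]  turn units None
```

```bash
python3 -m creep '[[0.5,-0.5,-0.1,0,1],[0.9,-1,-0.1,0,1],[0.9,-1,-0.1,0,1],[0.9,-1,-0.1,0,1],[0.9,-1,-0.1,0,1],[0.9,-1,-0.1,0,1],[0.9,-1,-0.1,0,1],[0.9,-1,-0.1,0,1],[0.9,-1,0,0,1],[0.9,-1,0,0,1],[0.5,-0.5,0,0,1]]'
python3 - <<'E'
from h import *
im=snap('top','top1'); pickle.dump(im,open('pics/top1.pkl','wb')); go(.4019,.294,.1,86)
im=snap('side','side1')
E
```

```text
clock: 1.52
position: [0.417, -0.0959, 0.2588]
ee_rot: [-3.1, -0.507, -0.001]
force: [0.6, -0.7, 0.1]
width: 0.998
gripper_force: 0.0
t=1.57 pos [ 0.4184 -0.0933  0.2589] yawY -71.3 F [1.3 3.2 0.5] q7 -1.19 w 0.998 g 0.0
  shift units [ 2.71 -9.3   3.99] (turn first: recompute) turn units 5.67
  shift units after turn [-1.09 -9.62  3.99]
```

View pics/top1.png

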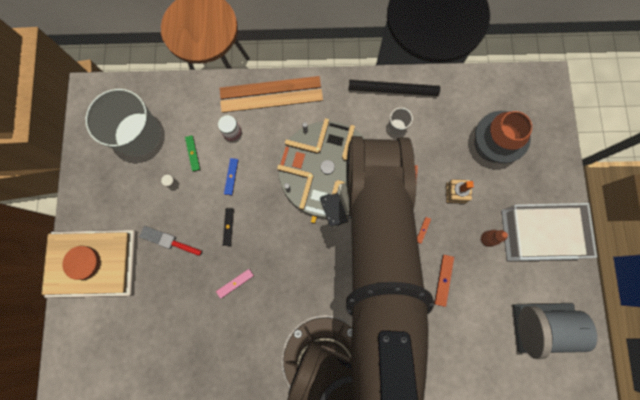

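No white bar shows up anywhere, and the area that was hidden now shows only a grey scoop at (555,330). I'm taking white as absent, so its bay stays empty. First job is to push the wheel on with the closed fingers, near-side right post.

```bash
python3 -c "
from h import *
go(.427,-.053,.08,-78)"
```

```text
t=1.62 pos [ 0.4175 -0.0956  0.2588] yawY -71.3 F [0.3 0.2 0.6] q7 -1.19 w 0.996 g 0.0
  shift units [ 0.56 -0.93  4.47] (turn first: recompute) turn units 1.67
  shift units after turn [ 0.45 -0.99  4.47]
```

```bash
python3 -m creep '[[0,0,0,0.8,0],[0,0,0,0.8,0],[0.25,-0.5,0,0,0],[0.2,-0.5,0.5,0,0],[0,0,1,0,0],[0,0,1,0,0],[0,0,1,0,0],[0,0,0.8,0,0],[0,0,0.17,0,0],[0,0,0,0,0]]'
python3 -c "
from h import *
go(.427,-.053,.08,-78)"
```

```text
clock: 2.88
position: [0.4257, -0.0563, 0.0802]
ee_rot: [3.124, 0.327, -0.001]
force: [0.1, 0.1, 0.1]
width: 0.012
gripper_force: 0.0
t=2.88 pos [ 0.4257 -0.0563  0.0802] yawY -78.0 F [0.1 0.1 0.1] q7 -1.56 w 0.012 g 0.0
  shift units [ 0.05 -0.07  0.01]  turn units -0.01
  shift units after turn [ 0.05 -0.07  0.01]
```

```bash
python3 -m creep '[[0,0.15,0,-0.5,0],[0,0.15,0,-0.5,0],[0,0.2,0,-0.75,0],[0.01,0.27,0,-1,0],[0.01,0.27,0,-1,0],[0.01,0.27,0,-1,0],[0.01,0.27,0,-1,0],[0.01,0.27,0,-1,0],[0.01,0.27,0,-1,0],[0.01,0.27,0,-1,0],[0.01,0.27,0,-1,0],[0.01,0.27,0,-1,0]]'
python3 -c "
from h import *
s,R=state(); d=s['position'][:2]-[.5755,-.0215]; print('phi',np.degrees(np.arctan2(d[1],d[0])),'r',np.hypot(*d),s['force'])"
```

```text
clock: 4.38
position: [0.4881, -0.1529, 0.0813]
ee_rot: [2.785, 1.451, -0.001]
force: [-2.3, -1.3, -0.7]
width: 0.004
gripper_force: 0.5
phi -123.62919411691196 r 0.15785123357505954 [-2.29414983 -1.32218728 -0.66692332]
```

```bash
python3 -m creep '[[0.05,0.27,0,-1,0],[0.05,0.27,0,-1,0],[0.03,0.27,0,-1,0],[0.02,0.15,0,-0.5,0],[0,0,-0.8,0,0],[0,-0.3,-1,0,0],[0,0,-1,0,0]]'
python3 - <<'E'
from h import *
im=snap('top','top2'); pickle.dump(im,open('pics/top2.pkl','wb')); go(.528,-.29,.1,82)
print(blobs(im,(0,120,60),(12,255,255),.048,amin=20,amax=600))
E
```

```text
clock: 5.25
position: [0.5129, -0.1613, 0.1948]
ee_rot: [2.588, 1.778, 0.0]
force: [1.2, -1.6, 0.0]
width: 0.003
gripper_force: 0.0
t=5.30 pos [ 0.5159 -0.1615  0.2001] yawY -21.0 F [ 3.5 -0.4  4.3] q7 -0.42 w 0.002 g 0.0
  shift units [-2.89  1.41  2.51] (turn first: recompute) turn units 19.25
  shift units after turn [0.72 3.13 2.51]
[([20.8, 389.7], 189.5, -0.0546, 0.8739, 104, 42, -78.2), ([20.9, 361.7], 423.0, 0.0234, 0.8783, 112, 51, -86.6), ([4.1, 343.0], 61.0, 0.0717, 0.9274, 30, 26, 7.2), ([24.7, 340.7], 126.0, 0.0761, 0.8735, 81, 33, -86.4), ([21.0, 322.5], 192.0, 0.1274, 0.8842, 126, 45, -82.8), ([186.2, 247.7], 146.5, 0.3356, 0.4101, 95, 18, 69.0), ([493.4, 237.1], 267.5, 0.3458, -0.5173, 80, 42, -80.1), ([466.7, 185.9], 75.5, 0.5071, -0.4489, 47, 22, -68.2), ([297.5, 173.0], 107.0, 0.56, 0.0713, 47, 28, 10.2), ([282.9, 175.4], 39.0, 0.5543, 0.1171, 60, 9, 9.7)]
```

```bash
python3 -m creep '[[0,0,0,1,1],[0,0,0,1,1],[0,0,0,1,1],[0,0,0,1,1]]' | head -1
cat >> h.py <<'E'
def wheel(im,C=(.5755,-.0215)):
    """angle deg of red/blue patches about the table centre -> wheel turn from the start (73.8 / -106.2)"""
    for n,lo,hi,a0 in (('red',(0,120,60),(12,255,255),73.8),('blue',(105,120,60),(130,255,255),-106.2)):
        for b in blobs(im,lo,hi,.048,amin=20,amax=600):
            d=np.array(b[2:4])-C
            if .06<np.hypot(*d)<.16: print(n,'r %.3f'%np.hypot(*d),'wheel %.1f deg'%((np.degrees(np.arctan2(d[1],d[0]))-a0+90)%360-90), b)
E
python3 - <<'E'
from h import *
im=snap('top','top3'); wheel(im); 
E
```

```text
clock: 5.8
red r 0.094 wheel 3.5 deg ([297.7, 161.8], 106.5, 0.5962, 0.0706, 48, 27, -12.7)
red r 0.140 wheel 2.9 deg ([283.3, 158.7], 39.5, 0.6078, 0.1151, 58, 10, -12.4)
blue r 0.095 wheel 4.0 deg ([356.7, 172.6], 100.5, 0.5554, -0.1145, 47, 29, -11.3)
```

It rolled back: my radius had grown to about 0.158 m, so the fingers slipped past the outside of the post. I'll redo the push at 0.141 m.

```bash
python3 -c "
from h import *
go(.4366,-.051,.2,-78)"
```

```text
t=5.85 pos [ 0.5138 -0.1616  0.1936] yawY -37.4 F [0.5 0.5 0.6] q7 -0.68 w 0.435 g 0.0
  shift units [ 1.03 -3.21 -0.17] (turn first: recompute) turn units 10.16
  shift units after turn [-1.31 -3.11 -0.17]
```

```bash
python3 -m creep '[[0,0,0,1,0],[0,0,0,1,0],[0,0,0,1,0],[0,0,0,1,0],[0,0,0,1,0],[0,0,0,1,0],[0,0,0,1,0],[0,0,0,1,0],[0,0,0,1,0],[0,0,0,1,0],[-0.3,-0.7,0,0.2,0],[-0.5,-0.8,0,0,0]]' >/dev/null
python3 -m creep '[[-0.5,-0.8,0,0,0],[0,-0.8,0.2,0,0],[0,0,0.9,0,0],[0,0,1,0,0],[0,0,0.8,0,0],[0,0,0,0,0]]' >/dev/null
python3 -c "
from h import *
go(.4366,-.051,.08,-78)"
```

```text
t=8.10 pos [ 0.4351 -0.0513  0.0753] yawY -77.8 F [0.2 0.1 0.8] q7 -1.63 w 0.003 g 0.0
  shift units [ 0.04  0.   -0.12]  turn units 0.06
  shift units after turn [ 0.04  0.   -0.12]
```

```bash
python3 -m creep '[[0.04,0.15,-0.1,-0.5,0],[0.02,0.15,0,-0.5,0],[0.02,0.2,0,-0.75,0],[0.03,0.25,0,-1,0],[0.03,0.25,0,-1,0],[0.03,0.25,0,-1,0],[0.03,0.25,0,-1,0],[0.03,0.25,0,-1,0],[0.03,0.25,0,-1,0],[0.03,0.25,0,-1,0],[0.03,0.25,0,-1,0],[0.03,0.25,0,-1,0]]' >/dev/null
python3 -c "
from h import *
s,R=state(); d=s['position'][:2]-[.5755,-.0215]; print('phi',np.degrees(np.arctan2(d[1],d[0])),'r',np.hypot(*d),s['force'],s['position'])
wheel(snap('top'))"
```

```text
phi -121.71707156981857 r 0.13578217633859643 [-1.76625522  0.39027716  0.51342104] [ 0.5041159  -0.13700372  0.0820484 ]
red r 0.140 wheel 37.9 deg ([285.7, 184.7], 39.5, 0.5237, 0.1086, 60, 9, 22.2)
red r 0.094 wheel 38.5 deg ([299.4, 179.1], 110.0, 0.5399, 0.0655, 48, 27, 22.4)
blue r 0.096 wheel 39.0 deg ([354.3, 155.2], 101.0, 0.6126, -0.1096, 47, 29, 20.4)
```

```bash
python3 -m creep '[[0.01,0.25,0,-1,0],[0.01,0.25,0,-1,0],[0.01,0.25,0,-1,0],[0,0.2,0,-0.8,0],[0,0,-0.8,0,0],[0,0,-1,0,0],[0,0,-0.7,0,0.3]]' >/dev/null
python3 -c "
from h import *
wheel(snap('top')); go(.528,-.29,.18,82)"
```

```text
red r 0.140 wheel 71.1 deg ([302.0, 204.1], 45.0, 0.4611, 0.059, 62, 9, 54.7)
red r 0.094 wheel 71.0 deg ([310.3, 191.7], 117.5, 0.4989, 0.0325, 48, 28, 54.4)
blue r 0.094 wheel 71.6 deg ([343.5, 143.4], 99.0, 0.6531, -0.0751, 46, 25, 53.6)
blue r 0.140 wheel 72.1 deg ([351.2, 131.7], 29.5, 0.6917, -0.1001, 59, 8, 55.4)
t=10.57 pos [ 0.54   -0.1534  0.187 ] yawY -19.7 F [1.3 0.3 2.1] q7 -0.48 w 0.112 g 0.0
  shift units [-3.32  0.87  0.18] (turn first: recompute) turn units 19.59
  shift units after turn [0.18 3.42 0.18]
```

```bash
python3 -m creep '[[0,0,0,1,0.5],[0,0,0,1,0.5],[0,0,0,1,0.5],[0,0,0,1,0.5],[0,0,0,1,0.5],[0,0,0,1,0.5],[0,0,0,1,0.5],[0,0,0,1,0.5],[0,0,0,1,0.5],[0,0,0,1,0.5],[0,0,0,1,0.5],[0,0,0,1,0.5]]' >/dev/null
python3 -m creep '[[0,0,0,1,0.5],[0,0,0,1,0.5],[0,0,0,1,0.5],[0,0,0,1,0.5],[0,0,0,1,0.5],[0,0,0,1,0.5],[0,0,0,1,0.5],[0,0.5,0,0.6,0.5],[0.1,0.9,0,0,0.5],[0.1,1,0,0,0.5],[0,0.8,0,0,0.5],[0,0.2,0,0,0.5]]' >/dev/null
python3 - <<'E'
from h import *
wheel(snap('top')); im=snap('wrist','wr1')
print(blobs(im,(0,120,60),(12,255,255),.014,amin=200)); print('dot',blobs(im,(105,80,30),(135,255,255),.014,amin=10))
go(.528,-.29,.1,82)
E
```

```text
red r 0.139 wheel 88.7 deg ([314.7, 209.9], 42.5, 0.4426, 0.0205, 61, 10, 74.4)
red r 0.094 wheel 89.1 deg ([319.0, 195.6], 114.0, 0.486, 0.0061, 46, 28, 72.4)
blue r 0.094 wheel 89.5 deg ([335.2, 139.8], 93.5, 0.6656, -0.0486, 46, 26, 73.8)
blue r 0.140 wheel 89.7 deg ([338.5, 126.3], 27.0, 0.7102, -0.0613, 57, 8, 72.8)
[([517.1, 290.6], 372.5, 0.3502, -0.5374, 42, 27, -8.4), ([350.8, 287.0], 356.5, 0.3854, -0.3196, 42, 21, -26.0), ([476.8, 217.2], 1310.0, 0.4581, -0.4844, 90, 32, 59.6), ([315.0, 180.1], 1939.0, 0.531, -0.2921, 118, 25, -7.8), ([613.0, 23.2], 2769.0, 0.6483, -0.6217, 78, 53, 81.8)]
dot [([315.1, 183.1], 12.0, 0.5305, -0.2924, 5, 5, -8.3), ([45.1, 87.5], 1346.5, 0.6779, -0.0153, 47, 34, 73.1), ([36.8, 35.3], 702.5, 0.7282, -0.0266, 55, 14, 73.0)]
t=13.68 pos [ 0.5268 -0.2909  0.1804] yawY -98.2 F [-1.1  0.5  0.1] q7 -1.46 w 0.501 g 0.0
  shift units [ 0.03 -0.03  2.01]  turn units -0.04
  shift units after turn [ 0.03 -0.03  2.01]
```

View pics/wr1.png

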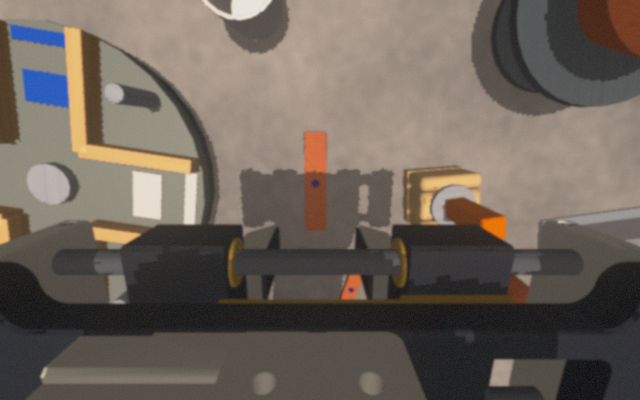

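The wrist view has the red bar at (315,181), between the fingers. The stand and stylus are to the right at (455,195), with enough clearance, so I'll go down and grasp.

```bash
python3 -m creep '[[0.06,-0.01,0.5,0,0.5],[0,0,1,0,0.5],[0,0,1,0,0.5],[0,0,1,0,0.5],[0,0,0.6,0,0.5],[0,0,0.25,0,0.5],[0,0,0.05,0,0.5],[0,0,0,0,0],[0,0,0,0,0],[0,0,0,0,0],[0,0,0,0,0]]' 20
python3 -c "
from h import *
go(.4852,.0047,.2,-16.2)"
```

```text
clock: 15.05
position: [0.5303, -0.2897, 0.0048]
ee_rot: [3.133, -0.22, 0.002]
force: [-0.6, -0.3, 7.4]
width: 0.279
gripper_force: 20.0
t=15.05 pos [ 0.5303 -0.2897  0.0048] yawY -98.0 F [-0.6 -0.3  7.4] q7 -1.55 w 0.279 g 20.0
  shift units [-2.14 -7.13 -4.89] (turn first: recompute) turn units -20.46
  shift units after turn [ 6.75 -3.13 -4.89]
```

```bash
python3 -m creep '[[0,0,-0.6,0,0],[0,0,-1,-0.5,0],[0,0,-1,-1,0],[0,0,-1,-1,0],[0,0,-0.4,-1,0],[0,0,0,-1,0],[0,0,0,-1,0],[0,0,0,-1,0],[0,0,0,-1,0],[0,0,0,-1,0],[0,0,0,-1,0],[0,0,0,-1,0]]' >/dev/null
python3 -m creep '[[0,0,0,-1,0],[0,0,0,-1,0],[0,0,0,-1,0],[0,0,0,-1,0],[0,0,0,-1,0],[0,0,0,-1,0],[0,0,0,-1,0],[0,0,0,-1,0],[0,0,0,-1,0],[0,0,0,-0.8,0],[0.5,-0.2,0,0,0],[1,-0.5,0,0,0]]' >/dev/null
python3 -m creep '[[1,-0.5,0,0,0],[1,-0.5,0,0,0],[1,-0.5,0,0,0],[1,-0.5,0,0,0],[0.8,-0.4,0,0,0],[0.4,0,0,0,0],[0,0,0,0,0]]' |head -2
python3 - <<'E'
from h import *
im=snap('wrist','wr2'); pickle.dump(im,open('pics/wr2.pkl','wb'))
for b in blobs(im,(0,120,60),(12,255,255),.048,amin=100): print(b)
go(.4855,.0055,.076,-16.7)
E
```

```text
clock: 18.92
position: [0.4888, 0.0044, 0.1642]
([316.5, 286.7], 919.5, 0.4585, -0.0962, 45, 30, -16.7)
([270.6, 194.3], 627.5, 0.4436, 0.0183, 64, 12, 72.9)
([316.6, 195.5], 4699.5, 0.4881, 0.0023, 114, 49, 73.3)
t=18.98 pos [0.4887 0.003  0.1639] yawY -16.8 F [ 0.5 -1.7 -0.4] q7 -0.75 w 0.283 g 20.0
  shift units [ 0.04 -0.09  2.2 ]  turn units -0.03
  shift units after turn [ 0.04 -0.09  2.2 ]
```

View pics/wr2.png

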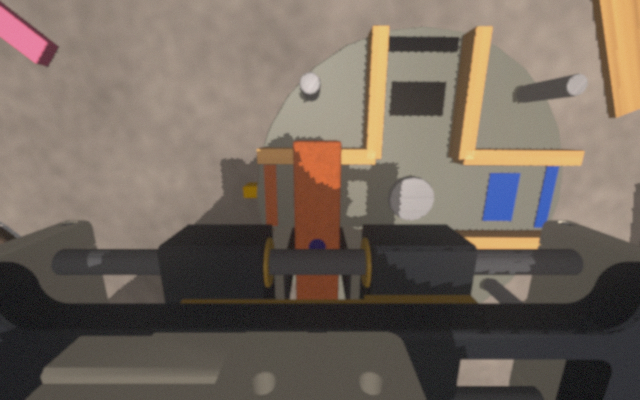

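The held red bar at (317,220) is parallel to the red patch at (271,194) and the bay lines up with it. Lowering now.

```bash
python3 -m creep '[[0.04,-0.09,0.4,0,0],[0,0,0.8,0,0],[0,0,0.6,0,0],[0,0,0.3,0,0],[0,0,0.1,0,0],[0,0,0.02,0,0],[0,0,0,0,0]]'
python3 -c "
from h import *
go(.4855,.0055,.075,-16.7)"
```

```text
clock: 19.85
position: [0.4861, 0.0057, 0.0757]
ee_rot: [2.522, 1.872, 0.001]
force: [-0.1, -0.3, -0.6]
width: 0.281
gripper_force: 20.0
t=19.85 pos [0.4861 0.0057 0.0757] yawY -16.8 F [-0.1 -0.3 -0.6] q7 -0.88 w 0.281 g 20.0
  shift units [-0.01 -0.01  0.02]  turn units -0.03
  shift units after turn [-0.01 -0.01  0.02]
```

```bash
python3 -m creep '[[0,0,0.02,0,0.28],[0,0,0,0,0.5],[0,0,0,0,0.5],[0,0,-0.4,0,0.5],[0,0,-0.8,0,0.5],[0,0,-0.8,-1,0],[0,0,0,-1,0],[0,0,0,-1,0],[0,0,0,-1,0],[0,0,0,-1,0],[0,0,0,-1,0],[0,0,0,-1,0]]' |head -2
python3 - <<'E'
from h import *
go(.4336,-.0635,.15,16.5)
im=snap('wrist','wr3')
for b in blobs(im,(0,120,60),(12,255,255),.084,amin=400): print(b)
for b in blobs(im,(105,80,30),(135,255,255),.084,amin=8,amax=100): print('dot',b)
E
```

```text
clock: 21.35
position: [0.4858, 0.0058, 0.1554]
t=21.35 pos [0.4858 0.0058 0.1554] yawY 11.3 F [-0.3  0.6 -0.2] q7 -0.35 w 0.002 g 0.0
  shift units [-1.44 -1.62  0.13] (turn first: recompute) turn units -1.3
  shift units after turn [-1.29 -1.74  0.13]
([277.6, 177.0], 686.0, 0.4475, 0.0252, 55, 10, 73.0)
([327.8, 186.0], 2740.5, 0.4901, 0.0235, 83, 28, 72.3)
dot ([317.5, 208.1], 42.0, 0.4859, 0.0053, 6, 6, -78.7)
```

```bash
python3 -m creep '[[0,0,0,-1,0],[0,0,0,-0.3,0],[-0.65,-0.85,0,0,0],[-0.65,-0.9,0,0,0],[0,0,0.8,0,0],[0,0,0.7,0,0],[0,0,0.17,0,0],[0,0,0,0,0]]' >/dev/null
python3 -c "
from h import *
go(.4336,-.0635,.088,16.5)"
```

```text
t=22.40 pos [ 0.4334 -0.0636  0.0879] yawY 16.4 F [0.6 0.4 0.7] q7 -0.22 w 0.004 g 0.0
  shift units [ 0.    0.01 -0.  ]  turn units -0.03
  shift units after turn [ 0.    0.01 -0.  ]
```

```bash
python3 -m creep '[[-0.13,0.01,0,-0.5,0],[-0.13,0.01,0,-0.5,0],[-0.13,0.01,0,-0.5,0],[-0.19,0.02,0,-0.75,0],[-0.26,0.03,0,-1,0],[-0.26,0.03,0,-1,0],[-0.26,0.03,0,-1,0],[-0.26,0.03,0,-1,0],[-0.26,0.03,0,-1,0],[-0.26,0.03,0,-1,0],[-0.26,0.02,0,-1,0],[-0.26,0.02,0,-1,0]]' >/dev/null
python3 -c "
from h import *
s,R=state(); d=s['position'][:2]-[.5755,-.0215]; print('phi',np.degrees(np.arctan2(d[1],d[0])),'r',np.hypot(*d),s['force'],s['position'])
wheel(snap('top'))"
```

```text
phi -121.15610366131753 r 0.14264948241155334 [-2.11995644 -0.64971716 -0.68896328] [ 0.50169722 -0.14357385  0.08854721]
red r 0.140 wheel 126.7 deg ([344.2, 208.3], 43.5, 0.4446, -0.0704, 61, 10, -69.3)
red r 0.091 wheel 128.8 deg ([338.8, 193.7], 301.5, 0.4915, -0.0564, 121, 30, -69.2)
blue r 0.094 wheel 126.8 deg ([316.1, 140.6], 96.5, 0.6639, 0.0117, 46, 26, -68.6)
blue r 0.140 wheel 126.7 deg ([310.5, 127.9], 27.0, 0.7071, 0.0276, 59, 8, -69.8)
```

```bash
python3 -m creep '[[-0.26,0.01,0,-1,0],[-0.26,0.01,0,-1,0],[-0.26,0.01,0,-1,0],[-0.2,0.01,0,-0.8,0],[0,0,-0.8,0,0],[0,0,-1,0,0.3],[0,0,-0.8,0,0.5],[0,0,0,0,0.5],[0,0,0,0,0.5],[0,0,0,0,0.5]]' >/dev/null
python3 - <<'E'
from h import *
im=snap('top'); wheel(im)
s,R=state()
# black bar: dark mask, rectangle on z=.014 in its neighbourhood
hsv=cv2.cvtColor(im["pixels"],cv2.COLOR_BGR2HSV); m=cv2.inRange(hsv,(0,0,0),(180,255,48)); 
x0,y0,x1,y1=190,190,265,262
m2=np.zeros_like(m); m2[y0:y1,x0:x1]=m[y0:y1,x0:x1]; m2=cv2.morphologyEx(m2,cv2.MORPH_CLOSE,np.ones((9,9)))
for c in cv2.findContours(m2,cv2.RETR_EXTERNAL,cv2.CHAIN_APPROX_NONE)[0]:
    if cv2.contourArea(c)>60: print('black',cv2.minAreaRect((ray(im,c[:,0],.014)[:,:2]*1000).astype(np.float32)))
print('blue',[b for b in blobs(im,(105,120,60),(130,255,255),.014) if b[3]>.2])
go(.4019,.294,.19,86)
E
```

```text
red r 0.140 wheel 173.5 deg ([369.2, 183.3], 39.5, 0.5216, -0.1503, 59, 10, -23.7)
red r 0.095 wheel 170.9 deg ([354.9, 179.7], 231.0, 0.5351, -0.107, 102, 31, -21.5)
blue r 0.094 wheel 172.8 deg ([299.2, 156.7], 96.5, 0.6129, 0.065, 45, 26, -23.1)
blue r 0.141 wheel 172.0 deg ([286.0, 150.8], 27.5, 0.6331, 0.1067, 57, 8, -23.7)
black ((400.3808898925781, 293.0663146972656), (18.931241989135742, 107.40372467041016), 87.16138458251953)
blue [([230.8, 176.5], 219.0, 0.5634, 0.2872, 116, 24, -8.3)]
t=25.25 pos [ 0.5368 -0.1595  0.1908] yawY 72.6 F [-0.1 -0.7  0.4] q7 0.90 w 0.489 g 0.0
  shift units [6.61 9.81 0.03] (turn first: recompute) turn units -3.36
  shift units after turn [ 4.16 11.07  0.03]
```

```bash
python3 -m creep '[[0,0,0,-1,0.5],[0,0,0,-1,0.5],[0,0,0,-1,0.5],[0,0.2,0,-0.4,0.5],[0.3,0.7,0,0,0.5],[0.4,1,0,0,0.5],[0.4,1,0,0,0.5],[0.4,1,0,0,0.5],[0.4,1,0,0,0.5],[0.4,1,0,0,0.5],[0.4,1,0,0,0.5],[0.4,1,0,0,0.5]]' >/dev/null
python3 -m creep '[[0.4,1,0,0,0.5],[0.4,1,0,0,0.5],[0.4,0.8,0,0,0.5],[0.25,0.4,0,0,0.5],[0,0,0,0,0.5]]' >/dev/null
python3 - <<'E'
from h import *
wheel(snap('top')); im=snap('wrist')
for b in blobs(im,(0,0,0),(180,255,48),.014,amin=300): print(b)
print('dot',blobs(im,(18,120,100),(35,255,255),.014,amin=8))
go(.4014,.293,.004,86.6)
E
```

```text
red r 0.139 wheel 180.1 deg ([370.6, 178.7], 39.5, 0.5369, -0.1555, 58, 10, -17.1)
red r 0.095 wheel 184.0 deg ([357.3, 173.5], 282.0, 0.5554, -0.1145, 124, 29, -17.5)
blue r 0.094 wheel 178.9 deg ([298.2, 159.7], 96.5, 0.6035, 0.0686, 46, 26, -16.0)
blue r 0.141 wheel 178.1 deg ([284.2, 155.2], 26.5, 0.6192, 0.1122, 55, 8, -15.8)
([583.6, 380.6], 1805.0, 0.7073, 0.6774, 74, 73, -3.6)
([447.9, 260.3], 5748.0, 0.5013, 0.4639, 160, 102, 88.0)
([294.9, 312.7], 36521.0, 0.578, 0.2639, 941, 280, 86.4)
([316.4, 173.9], 482.0, 0.3722, 0.2951, 53, 21, -3.7)
dot [([110.2, 287.5], 174.5, 0.5101, 0.002, 42, 13, -17.6), ([403.3, 265.2], 95.5, 0.501, 0.4029, 59, 7, 0.6), ([230.6, 265.2], 92.5, 0.4862, 0.1728, 59, 8, -6.7), ([106.9, 226.6], 346.0, 0.4212, 0.0196, 41, 25, -41.8), ([316.5, 201.0], 55.0, 0.4052, 0.293, 12, 10, 40.5), ([634.2, 146.1], 38.5, 0.3623, 0.6751, 15, 13, 20.4), ([635.3, 128.7], 13.0, 0.3424, 0.6723, 10, 6, -33.6), ([284.1, 47.2], 40.5, 0.2286, 0.2688, 8, 7, -5.3), ([629.4, 11.0], 105.5, 0.2163, 0.64, 19, 18, 3.8)]
t=27.48 pos [0.3856 0.2951 0.1912] yawY 86.2 F [ 0.8 -0.1  0. ] q7 0.24 w 0.501 g 0.0
  shift units [-0.4  -0.02  4.68]  turn units -0.11
  shift units after turn [-0.4  -0.02  4.68]
```

```bash
python3 -m creep '[[-0.43,-0.03,0.6,-0.1,0.5],[0,0,1,0,0.5],[0,0,1,0,0.5],[0,0,1,0,0.5],[0,0,0.7,0,0.5],[0,0,0.3,0,0.5],[0,0,0.05,0,0.5],[0,0,0,0,0],[0,0,0,0,0],[0,0,0,0,0],[0,0,0,0,0]]' 20
python3 -c "
from h import *
go(.4854,.0050,.164,-16.5)"
```

```text
clock: 28.85
position: [0.4031, 0.2936, 0.0063]
ee_rot: [0.094, 3.139, 0.001]
force: [-0.4, -0.8, 6.8]
width: 0.278
gripper_force: 20.0
t=28.85 pos [0.4031 0.2936 0.0063] yawY 86.6 F [-0.4 -0.8  6.8] q7 -0.00 w 0.278 g 20.0
  shift units [-2.49 -7.08 -3.94] (turn first: recompute) turn units -19.23
  shift units after turn [ 6.33 -4.03 -3.94]
```

```bash
python3 -m creep '[[0,0,-0.6,0,0],[0,0,-1,0.8,0],[0,0,-1,1,0],[0,0,-1,1,0],[0,0,-0.4,1,0],[0,0,0,1,0],[0,0,0,1,0],[0,0,0,1,0],[0,0,0,1,0],[0,0,0,1,0],[0,0,0,1,0],[0,0,0,1,0]]' >/dev/null
python3 -m creep '[[0,0,0,1,0],[0,0,0,1,0],[0,0,0,1,0],[0,0,0,1,0],[0,0,0,1,0],[0,0,0,1,0],[0,0,0,1,0],[0,0,0,1,0],[0,0,0,1,0],[0,0,0,1,0],[0,0,0,1,0],[0,0,0,1,0]]' >/dev/null
python3 -m creep '[[0,0,0,1,0],[0,0,0,1,0],[0,0,0,1,0],[0,0,0,1,0],[-0.5,0.3,0,0,0],[-1,0.6,0,0,0],[-1,0.6,0,0,0],[-1,0.6,0,0,0],[-1,0.6,0,0,0],[-1,0.6,0,0,0],[-0.6,0.6,0,0,0],[-0.2,0.1,0,0,0]]' |head -2
python3 - <<'E'
from h import *
wheel(snap('top'))
im=snap('wrist','wr4')
for b in blobs(im,(0,0,0),(180,255,48),.048,amin=100,amax=3000): print(b)
go(.4854,.0050,.0763,-16.5)
E
```

```text
clock: 33.35
position: [0.464, -0.0011, 0.1655]
red r 0.139 wheel 179.5 deg ([370.5, 179.0], 44.0, 0.5354, -0.1551, 61, 10, -16.2)
red r 0.103 wheel 200.2 deg ([360.6, 164.4], 114.5, 0.5826, -0.1241, 68, 27, -11.5)
blue r 0.140 wheel 177.9 deg ([284.5, 155.0], 30.0, 0.6195, 0.1119, 56, 9, -19.4)
([584.0, 380.1], 1852.0, 0.6917, -0.3378, 63, 61, 69.2)
([346.2, 284.7], 108.0, 0.4564, -0.1102, 28, 8, 70.9)
([317.3, 286.2], 896.5, 0.427, -0.0992, 46, 30, -20.8)
t=33.45 pos [0.4633 0.0005 0.1654] yawY -20.7 F [ 0.   0.7 -0.7] q7 -0.69 w 0.280 g 20.0
  shift units [0.3  0.48 2.23] (turn first: recompute) turn units -1.05
  shift units after turn [0.26 0.5  2.23]
```

View pics/wr4.png

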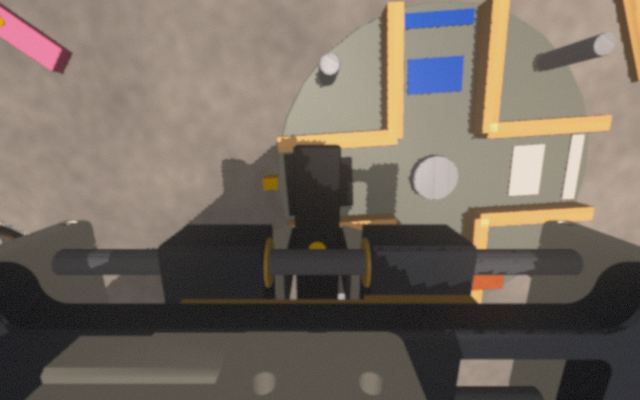

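The black bar is held at (317,185) over the black bay, about 4° out of line. I'll refine the bay angle from the blue patches at (435,75) and then correct.

```bash
python3 - <<'E'
from h import *
im=snap('wrist'); wheel(im)
hsv=cv2.cvtColor(im["pixels"],cv2.COLOR_BGR2HSV); m=cv2.inRange(hsv,(0,0,165),(180,45,255)); m[:, :490]=0; m[220:]=0
for c in cv2.findContours(m,cv2.RETR_EXTERNAL,cv2.CHAIN_APPROX_NONE)[0]:
    if cv2.contourArea(c)>150:
        d=ray(im,c[:,0].mean(0),.048)[0,:2]-[.5755,-.0215]; print('white',c[:,0].mean(0),np.hypot(*d),'wheel',np.degrees(np.arctan2(d[1],d[0]))-163.8)
E
```

```text
red r 0.142 wheel 208.6 deg ([487.1, 282.2], 471.0, 0.6059, -0.1598, 36, 20, -20.7)
white [526.88819876 170.9378882 ] 0.09788415728435647 wheel -180.9212331201809
white [573.7218543  168.25165563] 0.14427286448324586 wheel -180.997036289802
white [592.93536585  96.39878049] 0.1650345185050256 wheel -156.89899449355673
```

```bash
python3 -m creep '[[0,0,0,-0.9,0],[0.23,0.53,0.3,0,0],[0,0,0.7,0,0],[0,0,0.4,0,0],[0,0,0.1,0,0],[0,0,0,0,0]]' >/dev/null
python3 -c "
from h import *
go(.4857,.0061,.0765,-17.1)"
```

```text
t=34.25 pos [0.4865 0.0041 0.1058] yawY -17.0 F [ 0.7  0.5 -1.2] q7 -0.71 w 0.281 g 20.0
  shift units [ 0.04 -0.03  0.73]  turn units 0.03
  shift units after turn [ 0.04 -0.03  0.73]
```

Lower, release, then lift, turn to the push orientation and check the bar.

```bash
python3 -m creep '[[0.04,-0.03,0.4,0,0],[0,0,0.25,0,0],[0,0,0.08,0,0],[0,0,0.02,0,0],[0,0,0,0,0.5],[0,0,0,0,0.5],[0,0,-0.4,0,0.5],[0,0,-0.8,0,0.5],[0,0,-0.8,-1,0],[0,0,0,-1,0],[0,0,0,-1,0],[0,0,0,-1,0]]' |head -2
python3 -m creep '[[0,0,0,-1,0],[0,0,0,-1,0],[0,0,0,-1,0],[0,0,0,-1,0],[0,0,0,-0.4,0],[0,0,0,0,0]]' >/dev/null
python3 - <<'E'
from h import *
im=snap('wrist','wr5')
print('dot',blobs(im,(18,120,100),(35,255,255),.084,amin=8,amax=200))
for b in blobs(im,(0,0,0),(180,255,48),.084,amin=200,amax=6000): print(b)
im=snap('top','top5'); wheel(im)
go(.4336,-.0635,.088,16.5)
E
```

```text
clock: 35.75
position: [0.4861, 0.0055, 0.1567]
dot [([309.6, 268.5], 26.0, 0.4955, -0.0525, 29, 1, -73.8), ([324.4, 267.0], 27.0, 0.5079, -0.0472, 30, 2, -73.1), ([314.8, 210.1], 79.5, 0.4844, 0.0027, 9, 9, 62.5), ([366.5, 184.0], 137.0, 0.5202, 0.0386, 21, 9, -18.7)]
([480.4, 390.2], 518.0, 0.7072, -0.1372, 120, 11, 16.6)
([583.6, 380.3], 1840.0, 0.8041, -0.0927, 51, 51, -73.4)
([375.2, 260.7], 5861.0, 0.5515, -0.0274, 93, 69, 16.5)
([279.4, 173.8], 486.0, 0.4468, 0.0241, 52, 8, 72.1)
red r 0.109 wheel 207.6 deg ([361.8, 159.9], 62.5, 0.5971, -0.1283, 37, 26, -14.5)
blue r 0.141 wheel 178.1 deg ([284.2, 155.5], 28.0, 0.6191, 0.1121, 55, 8, -18.2)
t=36.60 pos [0.4859 0.0055 0.1558] yawY 16.5 F [0.2 0.1 0.2] q7 -0.14 w 0.005 g 0.0
  shift units [-1.28 -1.75  1.69]  turn units 0.0
  shift units after turn [-1.28 -1.74  1.69]
```

View pics/wr5.png

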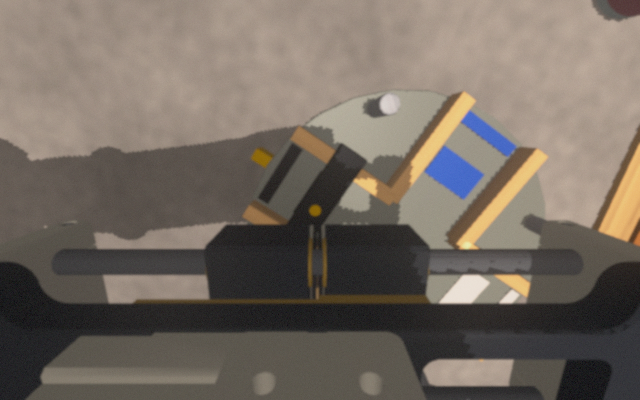

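The black bar lies across both rails, with its dot at (315,210), about 2–3 mm along from the middle. That's fine. Pushing on to the blue bay.

```bash
python3 -m creep '[[-0.64,-0.87,0,0,0],[-0.64,-0.87,0,0,0],[0,0,0.8,0,0],[0,0,0.7,0,0],[0,0,0.19,0,0],[0,0,0,0,0]]' >/dev/null
python3 -c "
from h import *
go(.4336,-.0635,.088,16.5)"
python3 -m creep '[[-0.13,0.01,0,-0.5,0],[-0.13,0.01,0,-0.5,0],[-0.13,0.01,0,-0.5,0],[-0.19,0.02,0,-0.75,0],[-0.26,0.03,0,-1,0],[-0.26,0.03,0,-1,0],[-0.26,0.03,0,-1,0],[-0.26,0.03,0,-1,0],[-0.26,0.03,0,-1,0],[-0.26,0.03,0,-1,0],[-0.26,0.02,0,-1,0],[-0.26,0.02,0,-1,0]]' >/dev/null
python3 -c "
from h import *
s,R=state(); d=s['position'][:2]-[.5755,-.0215]; print('phi',np.degrees(np.arctan2(d[1],d[0])),'r',np.hypot(*d),s['force'],s['position'])
wheel(snap('top'))"
```

```text
t=37.35 pos [ 0.4339 -0.063   0.0881] yawY 16.6 F [0.5 0.1 0.2] q7 -0.07 w 0.004 g 0.0
  shift units [-0.01 -0.01  0.  ]  turn units 0.03
  shift units after turn [-0.01 -0.01  0.  ]
phi -121.02300348932533 r 0.14161820953069654 [-1.19264532  0.87337853 -0.18306622] [ 0.5025125  -0.1428612   0.08882428]
red r 0.105 wheel 230.3 deg ([354.7, 148.3], 165.0, 0.6346, -0.1088, 90, 31, 23.7)
blue r 0.140 wheel 215.8 deg ([285.1, 183.5], 29.0, 0.5284, 0.1106, 56, 8, 20.0)
blue r 0.094 wheel 216.7 deg ([299.1, 178.5], 101.0, 0.5426, 0.0667, 45, 26, 20.3)
```

```bash
python3 -m creep '[[-0.26,0.01,0,-1,0],[-0.26,0.01,0,-1,0],[-0.26,0.01,0,-1,0],[-0.2,0.01,0,-0.8,0],[0,0,-0.8,0,0],[0,0,-1,0,0.3],[0,0,-0.8,0,0.5],[0,0,0,-1,0.5],[0,0,0,-1,0.5]]' >/dev/null
python3 - <<'E'
from h import *
im=snap('top','top6'); wheel(im)
print('blue',[b for b in blobs(im,(105,120,60),(130,255,255),.014) if b[3]>.2])
go(.563,.2872,.19,81.5)
E
```

```text
red r 0.103 wheel -90.0 deg ([335.8, 136.9], 238.5, 0.6741, -0.0501, 89, 38, 60.8)
red r 0.140 wheel 258.8 deg ([346.3, 129.1], 41.5, 0.7001, -0.086, 60, 10, 62.9)
blue r 0.140 wheel 259.1 deg ([307.5, 207.2], 28.0, 0.4512, 0.0422, 58, 7, 63.4)
blue r 0.094 wheel 259.1 deg ([314.0, 194.0], 104.0, 0.492, 0.0212, 45, 25, 61.7)
blue [([230.7, 176.5], 217.0, 0.5636, 0.2872, 116, 23, -8.7)]
t=40.08 pos [ 0.5387 -0.1585  0.1933] yawY 81.0 F [-0.8  0.   0.4] q7 1.16 w 0.435 g 0.0
  shift units [ 1.14 11.1   0.07]  turn units -0.12
  shift units after turn [ 1.05 11.11  0.07]
```

```bash
python3 -m creep '[[0.1,0.5,0,-0.1,0.5],[0.15,1,0,0,0.5],[0.15,1,0,0,0.5],[0.15,1,0,0,0.5],[0.15,1,0,0,0.5],[0.15,1,0,0,0.5],[0.15,1,0,0,0.5],[0.15,1,0,0,0.5],[0.15,1,0,0,0.5],[0.1,1,0,0,0.5],[0.1,1,0,0,0.5],[0.1,0.6,0,0,0.5]]' >/dev/null
python3 -m creep '[[0,0,0,0,0.5],[0,0,0,0,0.5]]' >/dev/null
python3 - <<'E'
from h import *
im=snap('top','top7'); wheel(im); im=snap('wrist')
print('dot',[b for b in blobs(im,(15,100,90),(35,255,255),.014,amin=8) if abs(b[2]-.563)<.03 and abs(b[3]-.287)<.03])
print('blue',[b for b in blobs(im,(105,120,50),(130,255,255),.014,amin=200)])
go(.5636,.2872,.005,81.5)
E
```

```text
red r 0.101 wheel -89.7 deg ([335.6, 136.6], 328.0, 0.6728, -0.0493, 121, 40, 73.1)
red r 0.140 wheel 269.3 deg ([338.8, 126.3], 40.5, 0.7099, -0.0623, 61, 10, 72.5)
dot [([318.9, 203.6], 27.0, 0.5676, 0.2871, 8, 8, -8.8)]
blue [([51.6, 180.5], 885.5, 0.4874, -0.0351, 45, 32, 72.8), ([318.7, 200.8], 1575.5, 0.5661, 0.2871, 117, 24, -8.6), ([44.4, 138.2], 425.0, 0.4372, -0.0236, 54, 12, 73.0)]
t=41.92 pos [0.5434 0.2891 0.192 ] yawY 81.1 F [0.2 0.3 1.1] q7 0.40 w 0.501 g 0.0
  shift units [-0.51  0.04  4.67]  turn units -0.1
  shift units after turn [-0.51  0.03  4.67]
```

```bash
python3 -m creep '[[-0.3,0.02,0,-0.1,0.5],[-0.29,0.02,0.6,0,0.5],[0,0,1,0,0.5],[0,0,1,0,0.5],[0,0,1,0,0.5],[0,0,0.7,0,0.5],[0,0,0.3,0,0.5],[0,0,0.05,0,0.5],[0,0,0,0,0],[0,0,0,0,0],[0,0,0,0,0],[0,0,0,0,0]]' 20
python3 -c "
from h import *
go(.4855,.0055,.164,-16.8)"
```

```text
clock: 43.42
position: [0.5675, 0.2883, 0.0069]
ee_rot: [0.231, 3.132, 0.001]
force: [0.0, -0.7, 6.8]
width: 0.279
gripper_force: 20.0
t=43.42 pos [0.5675 0.2883 0.0069] yawY 81.6 F [ 0.  -0.7  6.8] q7 0.28 w 0.279 g 20.0
  shift units [ 0.98 -7.29 -3.93] (turn first: recompute) turn units -20.41
  shift units after turn [ 7.36 -0.09 -3.93]
```

```bash
python3 -m creep '[[0,0,-0.6,0,0],[0,0,-1,0.6,0],[0,0,-1,1,0],[0,0,-1,1,0],[0,0,-0.4,1,0],[0,0,0,1,0],[0,0,0,1,0],[0,0,0,1,0],[0,0,0,1,0],[0,0,0,1,0],[0,0,0,1,0],[0,0,0,1,0]]' >/dev/null
python3 -m creep '[[0,0,0,1,0],[0,0,0,1,0],[0,0,0,1,0],[0,0,0,1,0],[0,0,0,1,0],[0,0,0,1,0],[0,0,0,1,0],[0,0,0,1,0],[0,0,0,1,0],[0,0,0,1,0],[0,0,0,1,0],[0,0,0,1,0]]' >/dev/null
python3 -m creep '[[0,0,0,1,0],[0,0,0,1,0],[-0.5,0,0,0,0],[-1,0,0,0,0],[-1,0,0,0,0],[-1,0,0,0,0],[-1,0,0,0,0],[-1,0,0,0,0],[-1,0,0,0,0],[-0.6,0,0,0,0],[-0.2,0.1,0,0,0],[0,0,0,0,0]]' |head -2
python3 - <<'E'
from h import *
wheel(snap('top'))
im=snap('wrist','wr6')
for b in blobs(im,(105,120,50),(130,255,255),.048,amin=100,amax=5000): 
    d=np.array(b[2:4])-[.5755,-.0215]; print(b,np.hypot(*d),np.degrees(np.arctan2(d[1],d[0])))
go(.4855,.0055,.0769,-16.8)
E
```

```text
clock: 47.92
position: [0.4865, 0.0071, 0.1664]
red r 0.116 wheel 247.1 deg ([349.7, 139.0], 56.0, 0.6653, -0.0946, 30, 28, -1.9)
([316.9, 286.3], 886.0, 0.4556, -0.093, 44, 29, -16.8) 0.13960035816572966 -149.19109654902397
([274.3, 197.3], 527.5, 0.4434, 0.0176, 63, 11, 72.8) 0.137765089917584 163.51188436016415
([317.1, 196.6], 4385.0, 0.4853, 0.0052, 111, 48, 73.2) 0.09406875145339179 163.51077906548002
t=48.02 pos [0.4865 0.0085 0.1662] yawY -16.7 F [ 0.3 -0.1 -0.7] q7 -0.61 w 0.280 g 20.0
  shift units [-0.08 -0.    2.23]  turn units 0.01
  shift units after turn [-0.08 -0.    2.23]
```

View pics/wr6.png

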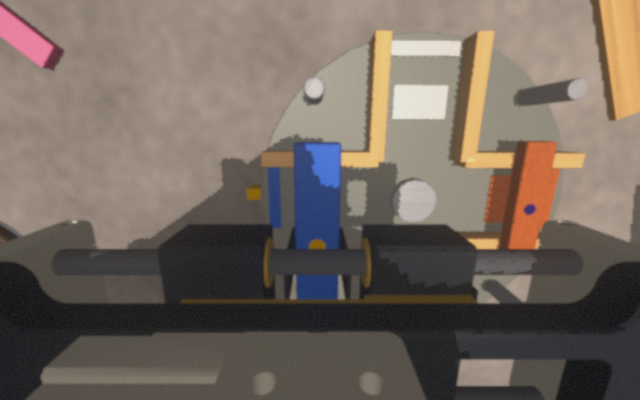

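```bash
python3 - <<'E'
from h import *
def loc(im,uv,z=.084):
    d=ray(im,uv,z)[0,:2]-[.5755,-.0215]; print('r',np.hypot(*d).round(4),'ang',np.degrees(np.arctan2(d[1],d[0])).round(2),d+[.5755,-.0215])
im=snap('wrist'); im['pixels']
hsv=cv2.cvtColor(im["pixels"],cv2.COLOR_BGR2HSV); m=cv2.inRange(hsv,(105,80,30),(135,255,160)); m[:,:490]=0; m[:180]=0;m[240:]=0
M=cv2.moments(m,True); print(M['m00']); loc(im,(M['m10']/M['m00'],M['m01']/M['m00']))
for u in ((515,142),(555,142),(512,205)): loc(im,u)
E
```

```text
50.0
r 0.099 ang -17.79 [ 0.66973674 -0.05173457]
r 0.095 ang 21.17 [0.6640638  0.01280149]
r 0.1237 ang 11.42 [0.69672895 0.00297909]
r 0.0823 ang -14.91 [ 0.65499149 -0.04266162]
```

The blue bar is held at (318,220) and lines up with its bay. The red bar, dot at (530,210), is still on its rails. Placing blue.

```bash
python3 -m creep '[[-0.08,0,0.4,0,0],[0,0,0.8,0,0],[0,0,0.6,0,0],[0,0,0.3,0,0],[0,0,0.1,0,0],[0,0,0.02,0,0],[0,0,0,0,0.5],[0,0,0,0,0.5],[0,0,-0.4,0,0.5],[0,0,-0.8,0,0.5],[0,0,-0.8,0,0.5],[0,0,-0.5,0,0.5]]' |head -2
python3 -m creep '[[0,1,0,0,0.5],[0,1,0,0,0.5],[0,1,0,0,0.5],[0.5,-0.5,-0.5,0,0.5],[-1,-1,0,0,0.5],[-1,-1,0,0,0.5],[-1,-1,0,0,0.5],[-1,0,0,0,0.5],[-1,0,0,0,0.5],[-1,0,0,0,0.5],[-1,0,0,0,0.5],[0,0,0,0,0.5]]'
python3 - <<'E'
from h import *
im=snap('top','top8'); pickle.dump(im,open('pics/top8.pkl','wb')); 
cv2.imwrite('pics/crop8.png',cv2.resize(im['pixels'][100:270,240:500],(780,510),interpolation=cv2.INTER_CUBIC))
s=snap('wrist','wr8'); pickle.dump(s,open('pics/wr8.pkl','wb')); go(.493,-.428,.2)
E
```

```text
clock: 49.58
position: [0.4859, 0.0045, 0.18]
clock: 51.08
position: [0.3898, -0.2416, 0.1982]
ee_rot: [2.526, 1.865, -0.0]
force: [0.7, 0.6, 0.3]
width: 0.498
gripper_force: 0.0
t=51.17 pos [ 0.3911 -0.2385  0.198 ] yawY -16.9 F [-0.3  0.5  0.5] q7 0.03 w 0.499 g 0.0
  shift units [-3.79  3.81 -0.05]  turn units None
```

View pics/crop8.png

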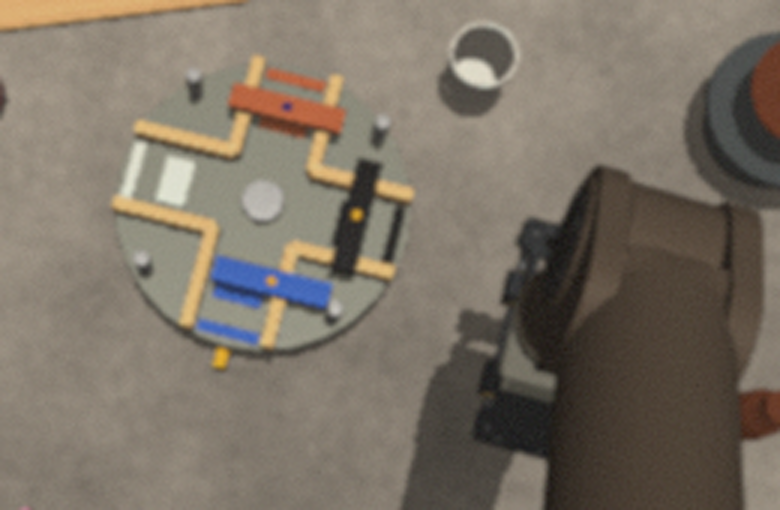

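The blue bar has been knocked towards the hub and sideways: its dot is at (272,281) in the crop instead of the middle of the bay. Red and black look right. I'll measure and re-lay it.

```bash
cat >> h.py <<'E'
def bars(im,z=.084):
    hsv=cv2.cvtColor(im["pixels"],cv2.COLOR_BGR2HSV)
    for n,lo,hi in (('yellow dot',(12,110,90),(35,255,255)),('blue dot/patch',(105,80,20),(135,255,130)),('blue',(105,120,60),(130,255,255)),('red',(0,120,60),(12,255,255)),('black',(0,0,0),(180,255,48))):
        for b in blobs(im,lo,hi,z,amin=4):
            d=np.array(b[2:4])-[.5755,-.0215]
            if np.hypot(*d)<.15: print(n,b,'r %.4f ang %.1f'%(np.hypot(*d),np.degrees(np.arctan2(d[1],d[0]))))
E
python3 - <<'E'
from h import *
im=pickle.load(open('pics/top8.pkl','rb')); bars(im)
im=pickle.load(open('pics/wr8.pkl','rb')); print('wrist'); bars(im)
E
```

```text
yellow dot ([330.4, 207.0], 22.0, 0.4428, -0.0275, 47, 7, -15.3) r 0.1328 ang -177.4
yellow dot ([364.1, 189.1], 30.0, 0.4951, -0.1306, 34, 13, 77.0) r 0.1355 ang -126.4
yellow dot ([341.1, 184.7], 35.5, 0.5108, -0.0633, 49, 20, -82.4) r 0.0770 ang -147.1
yellow dot ([358.4, 171.2], 10.5, 0.5523, -0.1154, 13, 9, -2.2) r 0.0967 ang -103.9
yellow dot ([299.9, 182.0], 150.0, 0.5225, 0.0614, 146, 76, 29.3) r 0.0984 ang 122.6
yellow dot ([370.1, 163.7], 34.0, 0.5739, -0.1523, 35, 13, 78.8) r 0.1308 ang -90.7
yellow dot ([347.9, 154.0], 67.5, 0.6072, -0.0838, 69, 36, 23.6) r 0.0699 ang -63.0
yellow dot ([306.5, 144.9], 119.5, 0.6356, 0.0447, 115, 46, -84.2) r 0.0894 ang 47.8
yellow dot ([350.3, 131.2], 19.0, 0.6819, -0.0928, 29, 15, -2.1) r 0.1281 ang -33.8
yellow dot ([324.4, 124.7], 16.5, 0.7038, -0.0153, 30, 10, -10.4) r 0.1284 ang 2.8
blue dot/patch ([319.8, 196.3], 24.5, 0.4766, 0.0035, 56, 7, 74.3) r 0.1020 ang 165.8
blue ([315.5, 210.1], 30.0, 0.4354, 0.0172, 58, 7, 74.5) r 0.1453 ang 164.6
blue ([329.1, 194.8], 333.0, 0.4771, -0.0251, 115, 39, 74.3) r 0.0985 ang -177.9
red ([335.1, 136.5], 329.0, 0.6611, -0.0462, 117, 38, 73.3) r 0.0891 ang -16.1
red ([338.3, 126.2], 41.5, 0.6966, -0.0591, 60, 10, 73.8) r 0.1268 ang -17.2
black ([357.3, 172.3], 143.0, 0.5489, -0.1115, 115, 22, -17.1) r 0.0938 ang -106.5
wrist
yellow dot ([395.5, 55.7], 757.5, 0.4956, -0.1365, 39, 16, 75.7) r 0.1400 ang -124.8
yellow dot ([481.5, 53.9], 1001.5, 0.5698, -0.1579, 38, 22, 76.3) r 0.1365 ang -92.4
yellow dot ([455.6, 10.0], 148.0, 0.5535, -0.1164, 11, 11, -10.1) r 0.0974 ang -103.1
blue dot/patch ([358.5, 6.2], 67.0, 0.4743, -0.0895, 14, 4, -17.0) r 0.1219 ang -146.1
blue ([358.2, 3.5], 131.0, 0.4744, -0.0876, 16, 6, -17.0) r 0.1208 ang -146.8
black ([451.1, 16.1], 4397.0, 0.5497, -0.1227, 120, 29, -17.0) r 0.1044 ang -104.3
```

View pics/wr8.png

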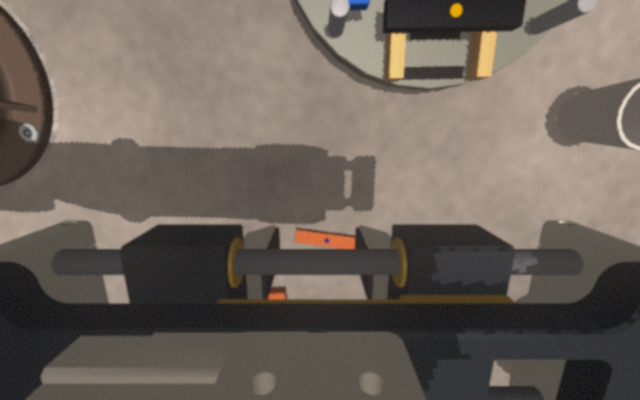

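The wrist view only shows the far part of the table, with the black bar correct, dot at (456,10). I'll go back over the blue bar and measure it up close.

```bash
python3 - <<'E'
from h import *
im=pickle.load(open('pics/top8.pkl','rb'))
print(ray(im,(330.7,193.7),.084), ray(im,(240+286/3,100+105/3),.084))
p=ray(im,[(240+x/3,100+y/3) for x,y in ((218,257),(332,283),(212,277),(328,305))],.084); print(p.round(4))
for a,b in ((0,1),(2,3)): print(np.degrees(np.arctan2(*(p[a]-p[b])[1::-1])))
go(*ray(im,(330.7,193.7),.084)[0,:2],.17,-16.8)
E
```

```text
[[ 0.484185   -0.02944997  0.084     ]] [[ 0.66837245 -0.04872399  0.084     ]]
[[ 0.5101  0.0241  0.084 ]
 [ 0.4808 -0.0891  0.084 ]
 [ 0.4898  0.0305  0.084 ]
 [ 0.4586 -0.0843  0.084 ]]
75.49511021699672
74.81104176887418
t=51.17 pos [ 0.3911 -0.2385  0.198 ] yawY -16.9 F [-0.3  0.5  0.5] q7 0.03 w 0.499 g 0.0
  shift units [5.68 0.71 0.7 ]  turn units -0.02
  shift units after turn [5.68 0.72 0.7 ]
```

```bash
python3 -m creep '[[0.5,0,0,0,0.5],[1,0.1,0.1,0,0.5],[1,0.2,0.2,0,0.5],[1,0.2,0.2,0,0.5],[1,0.1,0.2,0,0.5],[0.7,0.1,0,0,0.5],[0.4,0,0,0,0.5],[0,0,0,0,0.5],[0,0,0,0,0.5]]' |head -2
python3 - <<'E'
from h import *
im=snap('wrist','wr9'); bars(im); go(.4842,-.0294,.077,-15)
E
```

```text
clock: 52.3
position: [0.4821, -0.0335, 0.1692]
yellow dot ([359.7, 289.4], 207.0, 0.4987, -0.1289, 28, 13, 73.1) r 0.1320 ang -125.6
yellow dot ([402.8, 263.5], 144.0, 0.544, -0.1149, 47, 6, 78.8) r 0.0986 ang -108.6
yellow dot ([356.1, 208.9], 650.0, 0.5129, -0.0498, 33, 29, -19.0) r 0.0687 ang -155.7
yellow dot ([282.1, 204.0], 698.0, 0.4502, -0.0242, 45, 16, -15.5) r 0.1253 ang -178.8
yellow dot ([321.2, 197.6], 58.5, 0.4871, -0.0291, 8, 7, 73.1) r 0.0887 ang -175.1
yellow dot ([547.2, 200.8], 408.5, 0.6842, -0.091, 26, 17, -15.1) r 0.1290 ang -32.6
yellow dot ([466.1, 205.1], 1132.5, 0.6128, -0.0783, 55, 30, -13.6) r 0.0680 ang -56.7
yellow dot ([244.4, 155.9], 182.5, 0.4337, 0.0261, 13, 12, -16.9) r 0.1496 ang 161.4
yellow dot ([565.9, 110.4], 463.5, 0.7057, -0.0168, 27, 14, -16.9) r 0.1303 ang 2.1
yellow dot ([472.9, 71.2], 3083.0, 0.6476, 0.0391, 91, 56, 76.5) r 0.0942 ang 40.0
yellow dot ([337.2, 83.7], 3545.5, 0.5118, 0.079, 106, 90, -16.0) r 0.1190 ang 122.4
blue dot/patch ([527.9, 161.0], 46.0, 0.6704, -0.0502, 7, 7, -56.1) r 0.0991 ang -16.8
blue dot/patch ([266.3, 170.5
[... 296 characters left out ...]
13 ang -178.6
blue ([265.4, 158.5], 551.0, 0.4504, 0.0176, 54, 9, 74.3) r 0.1311 ang 162.6
red ([521.5, 155.4], 6536.5, 0.6616, -0.0474, 119, 59, 73.9) r 0.0899 ang -16.7
black ([367.9, 284.8], 105.0, 0.5048, -0.1289, 25, 8, 75.9) r 0.1286 ang -123.4
black ([358.2, 241.8], 115.5, 0.5109, -0.0805, 21, 14, 57.6) r 0.0875 ang -137.6
black ([274.4, 240.4], 129.5, 0.4319, -0.0552, 24, 10, 71.1) r 0.1475 ang -166.8
black ([440.8, 263.6], 2453.0, 0.5873, -0.1258, 117, 77, -14.4) r 0.1050 ang -83.5
t=52.35 pos [ 0.4821 -0.0337  0.1692] yawY -16.9 F [-1.4  0.2  0.2] q7 -0.52 w 0.502 g 0.0
  shift units [0.12 0.02 2.3 ] (turn first: recompute) turn units -0.48
  shift units after turn [0.12 0.02 2.3 ]
```

View pics/wr9.png

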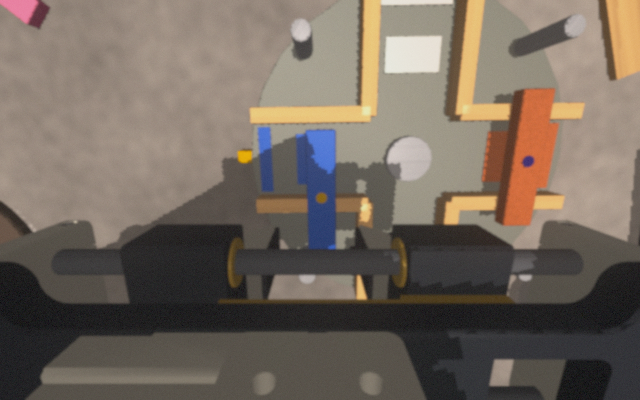

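The blue bar is balanced on the lower rail (205 row) near its dot (321,198), and its far end misses the upper rail. It looks level, so I'll grasp it at the dot, staying above the rail tops.

```bash
python3 -m creep '[[0.13,0.06,0.4,-0.4,0.5],[0,0,0.8,0,0.5],[0,0,0.7,0,0.5],[0,0,0.3,0,0.5],[0,0,0.1,0,0.5],[0,0,0,0,0],[0,0,0,0,0],[0,0,0,0,0],[0,0,0,0,0]]' 20
python3 -c "
from h import *
go(.4855,.0055,.085,-16.7)"
```

```text
clock: 53.48
position: [0.4869, -0.0282, 0.0778]
ee_rot: [2.495, 1.907, 0.002]
force: [0.6, -0.4, 5.1]
width: 0.284
gripper_force: 20.0
t=53.48 pos [ 0.4869 -0.0282  0.0778] yawY -15.2 F [ 0.6 -0.4  5.1] q7 -0.60 w 0.284 g 20.0
  shift units [ 0.8  -0.26 -0.18] (turn first: recompute) turn units 0.37
  shift units after turn [ 0.8  -0.28 -0.18]
```

```bash
python3 -m creep '[[0,0,-0.4,0,0],[0,0,-0.6,0.4,0],[0.4,-0.14,0,0,0],[0.4,-0.14,0,0,0],[0,0,0,0,0],[0,0,0,0,0]]' |head -2
python3 - <<'E'
from h import *
im=snap('wrist','wr10')
for b in blobs(im,(105,120,50),(130,255,255),.048,amin=100,amax=9000): 
    d=np.array(b[2:4])-[.5755,-.0215]; print(b,np.hypot(*d),np.degrees(np.arctan2(d[1],d[0])))
go(.4855,.0055,.0772,-16.7)
E
```

```text
clock: 54.22
position: [0.4844, 0.0057, 0.1166]
([316.8, 286.4], 878.5, 0.4624, -0.066, 36, 24, -16.7) 0.12153954089102036 -158.52248986569177
([266.9, 201.6], 573.5, 0.4448, 0.0231, 46, 11, 74.2) 0.13810014482251642 161.15833275912118
([316.8, 196.8], 4328.5, 0.4871, 0.015, 92, 39, 73.3) 0.09563895649786235 157.56446894347806
t=54.27 pos [0.4845 0.0054 0.1166] yawY -16.8 F [-0.2 -0.  -1.3] q7 -0.66 w 0.279 g 20.0
  shift units [0.01 0.02 0.99]  turn units -0.03
  shift units after turn [0.01 0.02 0.99]
```

View pics/wr10.png

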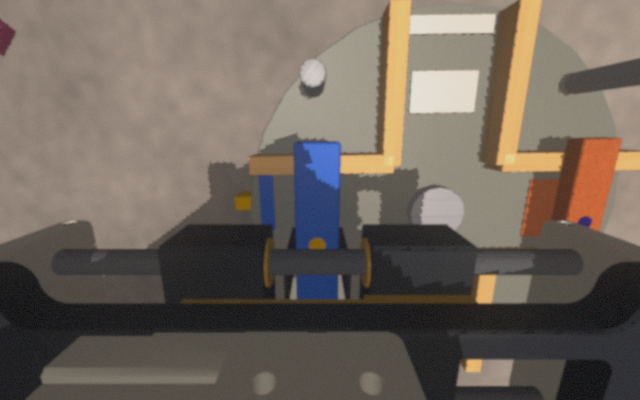

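The blue bar is held level and central, with the same picture as on the first placing. Lower, release, and move off towards the stylus.

```bash
python3 -m creep '[[0.01,0.02,0.4,0,0],[0,0,0.4,0,0],[0,0,0.15,0,0],[0,0,0.05,0,0],[0,0,0,0,0.5],[0,0,0,0,0.5],[0,0,-0.4,0,0.5],[0,0,-0.8,0,0.5],[0,0,-0.8,0,0.5],[0,0,-0.8,0,0.5],[0,0,-0.4,0,0.6],[0,0,0,0,0.6]]' |head -2
python3 - <<'E'
from h import *
im=snap('wrist'); bars(im)
go(.46,-.40,.21)
E
```

```text
clock: 55.78
position: [0.4863, 0.0058, 0.2061]
yellow dot ([360.6, 294.9], 151.5, 0.5, -0.1213, 18, 16, -16.9) r 0.1251 ang -127.1
yellow dot ([417.9, 262.8], 180.5, 0.5715, -0.1017, 56, 9, 80.7) r 0.0803 ang -92.9
yellow dot ([286.1, 227.5], 360.0, 0.4442, -0.0192, 32, 16, -17.7) r 0.1313 ang 179.0
yellow dot ([349.6, 230.7], 515.5, 0.5038, -0.0445, 41, 33, -23.7) r 0.0753 ang -162.2
yellow dot ([518.4, 226.8], 326.0, 0.6847, -0.0909, 28, 18, -16.9) r 0.1294 ang -32.4
yellow dot ([456.4, 221.4], 200.0, 0.6197, -0.0663, 46, 8, -15.3) r 0.0629 ang -45.4
yellow dot ([315.2, 195.2], 39.5, 0.4844, 0.0054, 8, 8, -80.8) r 0.0950 ang 163.5
yellow dot ([284.7, 153.4], 366.5, 0.4676, 0.056, 33, 12, -16.8) r 0.1328 ang 144.3
yellow dot ([532.7, 152.8], 344.0, 0.7068, -0.0164, 28, 14, -16.8) r 0.1314 ang 2.2
yellow dot ([457.1, 110.3], 2117.5, 0.6525, 0.0484, 107, 55, 74.2) r 0.1040 ang 42.2
yellow dot ([363.2, 113.5], 1796.0, 0.5459, 0.0806, 107, 43, 72.5) r 0.1063 ang 106.2
blue dot/patch ([500.7, 195.4], 23.5, 0.67, -0.0512, 6, 5, -16.9) r 0.0991 ang -17.4
blue dot/patch ([278.6, 188.2], 474.5, 0.4502, 0.0226, 56, 11, 73.0) r 0.1328 ang 160.6
blue dot/patch ([313.1, 192.6], 1830.5, 0.4859, 0.0047, 107, 29, 72.4) r 0.0934 ang 163.7
blue ([500.5, 195.5], 18.0, 0.6697, -0.051, 6, 5, 34.3) r 0.0987 ang -17.4
blue ([278.6, 188.5], 380.0, 0.4501, 0.0226, 54, 9, 73.2) r 0.1329 ang 160.6
blue ([315.6, 191.8], 2507.0, 0.4859, 0.0048, 119, 27, 73.0) r 0.0934 ang 163.6
red ([497.9, 183.1], 3917.0, 0.6658, -0.0406, 102, 60, 73.6) r 0.0923 ang -11.9
black ([368.6, 284.4], 398.5, 0.509, -0.114, 33, 29, -16.9) r 0.1139 ang -125.7
black ([367.4, 240.9], 83.5, 0.5256, -0.0589, 20, 10, 75.6) r 0.0624 ang -143.1
black ([455.1, 264.4], 2696.0, 0.6205, -0.1147, 140, 87, -13.9) r 0.1035 ang -64.2
t=55.83 pos [0.4857 0.0057 0.205 ] yawY -16.8 F [-1.6  0.2 -0.3] q7 -0.58 w 0.598 g 0.0
  shift units [-9.89  2.32 -0.12]  turn units None
```

```bash
python3 -m creep '[[-0.5,0.1,0,0,0.6],[-1,0.25,0,0,0.6],[-1,0.25,0,0,0.6],[-1,0.25,0,0,0.6],[-1,0.25,0,0,0.6],[-1,0.25,0,0,0.6],[-1,0.25,0,0,0.6],[-1,0.25,0,0,0.6],[-1,0.25,-0.2,0,0.6],[-1,0.2,-0.2,0,0.6],[-0.4,0,0,0,0.6],[0,0,0,0,0.6]]' |head -2
python3 - <<'E'
from h import *
im=snap('wrist','wr11'); pickle.dump(im,open('pics/w11.pkl','wb'))
for b in blobs(im,(5,150,120),(18,255,255),.132,amin=100): print(b)
print(proj(im,[.493,-.428,.132]))
t=snap('top','top11'); pickle.dump(t,open('pics/top11.pkl','wb')); bars(t); go(.493,-.428,.12)
E
```

```text
clock: 57.32
position: [0.4581, -0.4001, 0.2195]
([364.6, 220.4], 291.5, 0.496, -0.4298, 20, 18, 2.6)
([146.8, 208.4], 2404.5, 0.3056, -0.3591, 104, 22, -14.3)
([241.7, 137.0], 731.5, 0.4127, -0.3244, 56, 11, -25.4)
[[361.65245546 220.12138164]]
yellow dot ([329.6, 209.3], 16.5, 0.4363, -0.0249, 34, 7, -15.4) r 0.1392 ang -178.6
yellow dot ([302.8, 202.3], 17.5, 0.4596, 0.0547, 35, 8, -17.3) r 0.1387 ang 146.7
yellow dot ([364.3, 189.3], 24.0, 0.4932, -0.1296, 30, 12, 88.6) r 0.1359 ang -127.3
yellow dot ([340.4, 186.2], 51.5, 0.5073, -0.0593, 56, 28, -69.2) r 0.0780 ang -151.0
yellow dot ([358.5, 171.5], 9.0, 0.5507, -0.1154, 10, 9, -2.2) r 0.0971 ang -104.8
yellow dot ([297.3, 173.5], 104.5, 0.5529, 0.0744, 110, 35, 57.5) r 0.0985 ang 103.3
yellow dot ([370.4, 163.9], 25.5, 0.5733, -0.1515, 33, 13, 72.0) r 0.1300 ang -91.0
yellow dot ([348.5, 153.6], 72.5, 0.6075, -0.0856, 67, 36, 22.1) r 0.0716 ang -63.5
yellow dot ([307.0, 145.0], 135.5, 0.6354, 0.0444, 115, 46, -84.4) r 0.0891 ang 47.7
yellow dot ([350.5, 131.0], 17.5, 0.6822, -0.0947, 31, 13, -17.3) r 0.1294 ang -34.5
yellow dot ([325.0, 124.6], 19.5, 0.7044, -0.0184, 29, 13, -16.2) r 0.1289 ang 1.4
blue dot/patch ([317.0, 199.2], 5.0, 0.4686, 0.012, 49, 4, 74.4) r 0.1120 ang 162.6
blue ([315.0, 209.9], 29.0, 0.4358, 0.0186, 56, 7, 74.5) r 0.1453 ang 164.0
blue ([318.5, 195.1], 265.0, 0.4803, 0.008, 116, 26, 72.4) r 0.0997 ang 162.8
red ([335.1, 136.5], 325.5, 0.6603, -0.0473, 117, 39, 73.3) r 0.0886 ang -16.9
red ([338.7, 126.3], 40.5, 0.6965, -0.0595, 61, 10, 73.8) r 0.1268 ang -17.4
black ([357.2, 172.9], 132.5, 0.5479, -0.1116, 114, 22, -16.9) r 0.0942 ang -107.0
t=57.42 pos [ 0.4594 -0.3979  0.2202] yawY -16.7 F [0.9 0.6 0.2] q7 0.20 w 0.600 g 0.0
  shift units [-0.48  1.02  2.5 ]  turn units None
```

View pics/wr11.png

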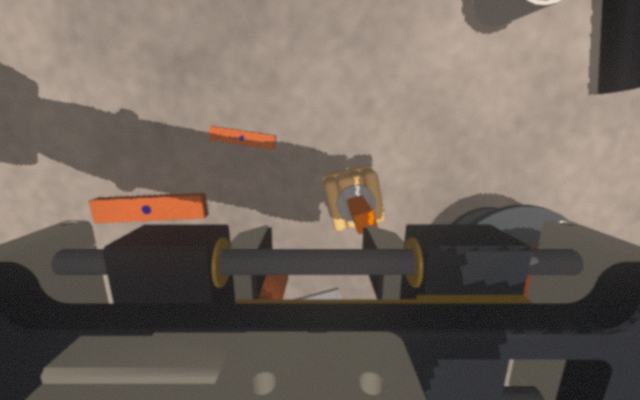

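The stand is at (353,200) in the wrist view, with the orange handle top at (364,218). I'll turn to its faces and move over it.

```bash
python3 -m creep '[[0,0,0,-1,0.8],[0,0,0,-1,0.8],[0,0,0,-1,0.8],[0,0,0,-1,0.8],[0,0,0,-0.8,0.8],[0,0,0,0,0.8]]' |head -2
python3 - <<'E'
from h import *
im=snap('wrist'); pickle.dump(im,open('pics/w12.pkl','wb'))
for b in blobs(im,(5,150,120),(18,255,255),.132,amin=100): print(b)
hsv=cv2.cvtColor(im["pixels"],cv2.COLOR_BGR2HSV)
print(*[ (b[2:7]) for b in blobs(im,(12,60,120),(25,170,255),.06,amin=200) if abs(b[2]-.49)<.06 and abs(b[3]+.43)<.06])
go(.4948,-.4287,.17,2.6)
E
```

```text
clock: 58.18
position: [0.4598, -0.398, 0.221]
([353.3, 236.9], 349.5, 0.4949, -0.4305, 20, 19, 4.9)
([134.9, 150.4], 2766.5, 0.2985, -0.3575, 105, 22, -14.1)
([257.5, 114.8], 766.5, 0.4054, -0.3228, 56, 11, -25.3)
(0.4946, -0.4326, 68, 67, 89.4)
t=58.23 pos [ 0.4597 -0.3984  0.221 ] yawY 2.4 F [0.9 0.3 0.6] q7 0.50 w 0.800 g 0.0
  shift units [-0.8   0.84  1.28]  turn units -0.05
  shift units after turn [-0.8   0.84  1.28]
```

```bash
python3 -m creep '[[-0.4,0.42,0,-0.15,0.8],[-0.42,0.42,0,0,0.8],[0,0,0.4,0,0.8],[0,0,0.7,0,0.8],[0,0,0.7,0,0.8],[0,0,0.7,0,0.8],[0,0,0.6,0,0.8],[0,0,0.35,0,0.8],[0,0,0.1,0,0.8],[0,0,0,0,0.8]]'
```

```text
clock: 59.48
position: [0.4944, -0.431, 0.0795]
ee_rot: [2.163, 2.278, 0.0]
force: [0.5, 0.1, 0.7]
width: 0.8
gripper_force: 0.0
```

```bash
python3 - <<'E'
from h import *
im=snap('side'); p=proj(im,[.4945,-.43,.1])[0].astype(int); print(p)
cv2.imwrite('pics/side12.png',cv2.resize(im['pixels'][p[1]-60:p[1]+60,p[0]-80:p[0]+80],(800,600),interpolation=cv2.INTER_CUBIC))
go(.4945,-.43,.078,3)
E
```

```text
[377 291]
t=59.52 pos [ 0.4947 -0.4312  0.0799] yawY 3.0 F [0.3 0.3 0.2] q7 0.46 w 0.803 g 0.0
  shift units [ 0.03 -0.    0.05]  turn units -0.01
  shift units after turn [ 0.03 -0.    0.05]
```

View pics/side12.png

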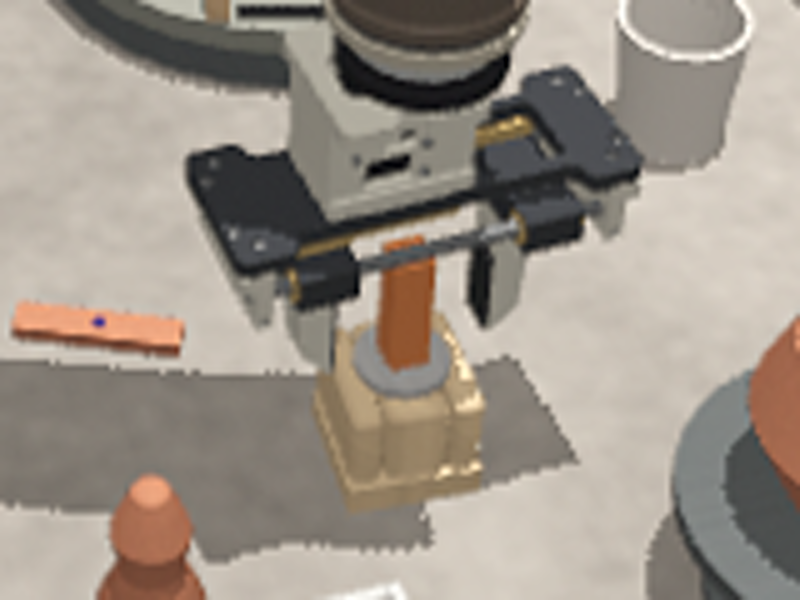

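The fingers straddle the orange handle at (407,300), just above the collar, so I'll grip it. That was my last allowed picture, so everything after this is measured numerically.

```bash
python3 -m creep '[[0,0,0.05,0,0],[0,0,0,0,0],[0,0,0,0,0],[0,0,0,0,0],[0,0,0,0,0],[0,0,0,0,0]]' 30
python3 -m creep '[[0,0,-0.3,0,0],[0,0,-0.6,0,0],[0,0,-0.8,0,0],[0,0,-0.9,0,0],[0,0,-0.8,0,0],[0,0,-0.3,0,0],[0,0,0,0,0]]'
python3 - <<'E'
from h import *
im=snap('wrist'); pickle.dump(im,open('pics/w13.pkl','wb')); im=snap('side'); pickle.dump(im,open('pics/s13.pkl','wb'))
s,R=state(); tip=s['position']-[0,0,.062]
print('side px of expected tip, collar, top',proj(im,[tip,tip+[0,0,.044],tip+[0,0,.116]]).round(1))
for b in blobs(im,(5,150,100),(18,255,255),.2,amin=60): print(b[:2])
go(.6666,-.0486,.22)
E
```

```text
clock: 60.28
position: [0.4944, -0.431, 0.0772]
ee_rot: [2.163, 2.278, 0.0]
force: [0.1, 0.5, -0.0]
width: 0.214
gripper_force: 30.0
clock: 61.15
position: [0.4944, -0.4312, 0.2256]
ee_rot: [2.162, 2.277, -0.0]
force: [-0.1, -0.8, -1.6]
width: 0.214
gripper_force: 30.0
side px of expected tip, collar, top [[378.4 271.3]
 [379.6 256.3]
 [381.6 230.1]]
([382.7, 243.6], 140.0)
t=61.25 pos [ 0.4936 -0.4307  0.2238] yawY 3.0 F [ 0.1 -0.4 -1. ] q7 0.52 w 0.222 g 30.0
  shift units [9.31 4.82 0.1 ]  turn units None
```

```bash
python3 - <<'E'
from h import *
s,R=state()
for f in ('w13','s13'):
    im=pickle.load(open(f'pics/{f}.pkl','rb')); tip=s['position']-[0,0,.0612]
    pr=proj(im,[tip+[0,0,.008],tip,tip+[0,0,.044]]); print(f,pr.round(1))
    u,v=pr[0].astype(int)
    hsv=cv2.cvtColor(im["pixels"],cv2.COLOR_BGR2HSV); bg=im['pixels']
    for r in range(v-10,v+11,2): print(r,[tuple(hsv[r,c].tolist()) for c in range(u-8,u+9,2)])
    d=im['z_map'][v-12:v+13:3,u-12:u+13:3]; print(d.round(3))
E
```

```text
w13 [[316.4 212.8]
 [316.4 210. ]
 [316.3 228.5]]
202 [(19, 20, 101), (15, 19, 105), (11, 19, 105), (13, 17, 106), (8, 19, 108), (11, 19, 108), (11, 26, 108), (15, 19, 107), (10, 15, 104)]
204 [(21, 17, 107), (12, 12, 108), (15, 23, 111), (10, 21, 109), (10, 14, 107), (11, 19, 106), (11, 19, 106), (13, 21, 109), (9, 16, 109)]
206 [(0, 16, 111), (11, 19, 110), (13, 17, 108), (9, 16, 109), (11, 19, 108), (4, 16, 109), (8, 19, 108), (20, 22, 106), (15, 19, 110)]
208 [(13, 21, 110), (17, 16, 110), (10, 21, 109), (5, 14, 107), (8, 19, 109), (9, 23, 111), (11, 19, 109), (10, 21, 108), (4, 19, 110)]
210 [(9, 17, 108), (4, 16, 109), (7, 21, 109), (4, 17, 108), (5, 14, 106), (3, 23, 110), (4, 17, 106), (10, 21, 107), (12, 24, 108)]
212 [(5, 14, 110), (4, 19, 108), (0, 16, 112), (9, 16, 109), (11, 26, 107), (7, 21, 107), (12, 24, 108), (10, 21, 107), (7, 21, 109)]
214 [(10, 21, 109), (12, 23, 110), (8, 19, 106), (0, 17, 106), (4, 17, 108), (3, 23, 110), (5, 14, 107), (21, 17, 106), (13, 17, 107)]
216 [(4, 19, 108), (0, 14, 110), (15, 19, 108), (15, 19, 106), (11, 20, 104), (8, 19, 106), (10, 2
[... 2354 characters left out ...]
, (18, 25, 201), (17, 24, 203), (17, 25, 206)]
278 [(17, 25, 201), (17, 25, 202), (18, 22, 206), (17, 25, 206), (17, 25, 204), (17, 24, 202), (17, 24, 202), (19, 27, 202), (17, 24, 205)]
[[1.418 0.    1.091 1.09  0.    1.087 1.092 1.086 1.414]
 [1.399 1.398 1.083 1.078 1.081 1.079 1.084 1.089 1.396]
 [1.385 1.392 1.387 1.396 1.084 1.079 1.081 1.392 1.391]
 [1.386 1.379 1.376 1.382 1.106 1.111 1.38  1.378 1.38 ]
 [1.368 1.37  1.372 1.373 1.115 1.37  1.373 1.362 1.372]
 [1.361 1.36  1.362 1.363 1.12  1.358 1.36  1.358 1.354]
 [1.354 1.354 1.351 1.353 1.356 1.351 1.348 1.356 1.35 ]
 [1.346 1.35  1.343 1.339 1.34  1.346 1.344 1.341 1.342]
 [1.336 1.333 1.331 1.332 1.338 1.337 1.335 1.328 1.335]]
```

```bash
python3 - <<'E'
from h import *
s,R=state(); im=pickle.load(open('pics/w13.pkl','rb'))
x=R[:,0]; p=s['position']
print('x axis',x.round(3))
for o in (-.004,0,.004): print(o,proj(im,[p+x*(.023+o)-[0,0,.0112],p+x*(.023+o)-[0,0,.0172]])[:,1].round(1))
z=im['z_map']; hsv=cv2.cvtColor(im["pixels"],cv2.COLOR_BGR2HSV)
for c in (310,316,322): print(c,[(r,round(float(z[r,c]),3),int(hsv[r,c,2])) for r in range(192,206)])
go(.6666,-.0486,.22)
E
```

```text
x axis [-0.052  0.999  0.001]
-0.004 [203.9 201.5]
0 [197.9 195.7]
0.004 [191.8 189.7]
310 [(192, 0.367, 112), (193, 0.363, 104), (194, 0.355, 103), (195, 0.351, 102), (196, 0.345, 103), (197, 0.341, 107), (198, 0.338, 115), (199, 0.336, 112), (200, 0.178, 100), (201, 0.176, 93), (202, 0.175, 105), (203, 0.174, 110), (204, 0.175, 108), (205, 0.175, 112)]
316 [(192, 0.377, 118), (193, 0.367, 103), (194, 0.36, 100), (195, 0.355, 101), (196, 0.35, 100), (197, 0.344, 96), (198, 0.341, 91), (199, 0.179, 87), (200, 0.177, 89), (201, 0.173, 98), (202, 0.175, 108), (203, 0.174, 111), (204, 0.175, 107), (205, 0.177, 107)]
322 [(192, 0.376, 125), (193, 0.37, 112), (194, 0.365, 97), (195, 0.359, 94), (196, 0.354, 94), (197, 0.347, 94), (198, 0.343, 94), (199, 0.338, 86), (200, 0.179, 88), (201, 0.174, 94), (202, 0.175, 107), (203, 0.176, 109), (204, 0.174, 109), (205, 0.174, 108)]
t=61.25 pos [ 0.4936 -0.4307  0.2238] yawY 3.0 F [ 0.1 -0.4 -1. ] q7 0.52 w 0.222 g 30.0
  shift units [9.31 4.82 0.1 ]  turn units None
```

```bash
python3 -m creep '[[0.4,0.2,0,0,0],[0.95,0.5,0,0,0],[0.95,0.5,0,0,0],[0.95,0.5,0,0,0],[0.95,0.5,0,0,0],[0.95,0.5,0,0,0],[0.95,0.5,0,0,0],[0.95,0.5,0,0,0],[0.95,0.4,0,0,0],[0.9,0.2,0,0,0],[0.45,0.05,0,0,0],[0,0,0,0,0]]' |head -2
python3 -m creep '[[0,0,0.5,0,0],[0,0,0.7,0,0],[0,0,0.3,0,0],[0,0,0,0,0]]' |head -2
cat >> h.py <<'E'
def dots(im,box,kind,z=.084):
    """centroids of dots near world box centre"""
    lo,hi=((12,110,90),(35,255,255)) if kind=='y' else ((105,80,20),(135,255,140))
    for b in blobs(im,lo,hi,z,amin=4,amax=400):
        if abs(b[2]-box[0])<.02 and abs(b[3]-box[1])<.02: print(kind,b[:4],b[4:6])
E
python3 - <<'E'
from h import *
for n in ('wrist','side','top'):
    im=snap(n); print(n); dots(im,(.6666,-.0486),'b'); print('proj dot',proj(im,[.6666,-.0486,.084]).round(1))
    if n=='side': pickle.dump(im,open('pics/s14.pkl','wb'))
go(.6666,-.0471,.1412)
E
```

```text
clock: 62.75
position: [0.6482, -0.0467, 0.2248]
clock: 63.25
position: [0.648, -0.0499, 0.1644]
wrist
b ([342.3, 206.2], 15.5, 0.6705, -0.0497) (6, 3)
proj dot [[338.3 204.6]]
side
proj dot [[385.2 194.2]]
top
proj dot [[335.3 135.5]]
t=63.40 pos [ 0.6493 -0.0488  0.1663] yawY 2.9 F [ 0.7 -0.3 -2.2] q7 -0.18 w 0.215 g 30.0
  shift units [0.02 0.43 0.63]  turn units None
```

```bash
python3 -m creep '[[0.03,0.3,0,0,0],[0.03,0.17,0.2,0,0],[0,0,0.2,0,0],[0,0,0,0,0],[0,0,0,0,0]]' |head -2
python3 - <<'E'
from h import *
im=snap('side'); s,R=state(); p=s['position']-[0,.0015,.0612]
hsv=cv2.cvtColor(im["pixels"],cv2.COLOR_BGR2HSV)
tp=proj(im,[p])[0]; dp=proj(im,[.668,-.049,.084])[0]; print('tip exp',tp.round(1),'dot exp',dp.round(1))
u,v=dp.astype(int)
m=cv2.inRange(hsv,(100,60,10),(170,255,150)); ys,xs=np.nonzero(m[v-12:v+13,u-14:u+15]); print('dot px',len(xs),xs.mean()+u-14 if len(xs) else None,ys.mean()+v-12 if len(ys) else None, list(zip((xs+u-14).tolist(),(ys+v-12).tolist()))[:20])
m=cv2.inRange(hsv,(14,60,50),(32,255,220)); ys,xs=np.nonzero(m[v-14:v+13,u-14:u+15]); print('brass',list(zip((xs+u-14).tolist(),(ys+v-14).tolist()))[:30])
go(.668,-.0475,.1412)
for r in range(v-12,v+8): print(r,[tuple(hsv[r,c].tolist()) for c in range(u-5,u+6)])
E
```

```text
clock: 64.03
position: [0.6671, -0.0451, 0.149]
tip exp [385.2 192.7] dot exp [385.7 194.2]
dot px 5 386.2 194.4 [(385, 194), (386, 194), (387, 194), (386, 195), (387, 195)]
brass [(380, 189), (384, 189), (385, 189), (371, 190), (372, 190), (373, 190), (374, 190), (375, 190), (376, 190), (377, 190), (378, 190), (379, 190), (380, 190), (384, 190), (385, 190), (390, 190), (391, 190), (392, 190), (393, 190), (394, 190), (395, 190), (396, 190), (397, 190), (398, 190), (399, 190), (371, 191), (372, 191), (373, 191), (374, 191), (375, 191)]
t=64.08 pos [ 0.6672 -0.0452  0.1492] yawY 3.0 F [-0.2  0.4 -1.6] q7 -0.19 w 0.215 g 30.0
  shift units [-0.06  0.02  0.2 ]  turn units None
182 [(26, 15, 134), (23, 9, 120), (30, 6, 124), (20, 6, 130), (15, 8, 131), (15, 8, 133), (18, 9, 138), (23, 7, 137), (15, 8, 134), (15, 8, 131), (20, 6, 124)]
183 [(24, 21, 178), (16, 31, 141), (9, 35, 116), (9, 56, 131), (11, 18, 111), (15, 5, 103), (23, 9, 114), (15, 4, 115), (11, 31, 116), (15, 17, 119), (17, 15, 118)]
184 [(18, 36, 172), (10, 102, 147), (9, 131, 140), (10, 106, 180), (10, 42, 127), (30, 5, 107
[... 2292 characters left out ...]
51), (9, 138, 155)]
198 [(33, 22, 116), (22, 34, 113), (10, 113, 104), (9, 137, 147), (9, 134, 152), (9, 136, 152), (9, 134, 152), (9, 136, 150), (9, 134, 150), (9, 135, 151), (9, 143, 152)]
199 [(12, 73, 130), (12, 77, 133), (9, 115, 102), (9, 137, 147), (9, 135, 153), (9, 136, 152), (9, 136, 152), (9, 135, 151), (9, 134, 150), (9, 135, 151), (9, 141, 150)]
200 [(9, 135, 149), (9, 140, 155), (8, 143, 114), (9, 134, 148), (9, 136, 152), (9, 134, 152), (9, 136, 150), (9, 133, 149), (9, 134, 150), (9, 136, 150), (9, 138, 148)]
201 [(9, 132, 149), (9, 136, 154), (9, 138, 124), (9, 135, 151), (9, 135, 151), (9, 135, 149), (9, 138, 148), (9, 135, 147), (9, 135, 147), (9, 137, 145), (9, 135, 180)]
```

```bash
python3 -m creep '[[-0.05,0.07,0,0,0],[0,0,0,0,0],[0,0,0.08,0,0],[0,0,0.07,0,0],[0,0,0.06,0,0],[0,0,0,0,0]]'
```

```text
clock: 64.82
position: [0.6702, -0.0469, 0.1407]
ee_rot: [2.163, 2.278, 0.0]
force: [1.1, -0.1, 0.1]
width: 0.217
gripper_force: 30.0
```

```bash
python3 -m creep '[[0,0,0.02,0,0],[0,0,0,0,0],[0,0,0,0,0],[0,0,0,0,0],[0,0,0,0,0]]'
python3 - <<'E'
from h import *
im=snap('side'); hsv=cv2.cvtColor(im["pixels"],cv2.COLOR_BGR2HSV)
for r in range(189,198): print(r,[tuple(hsv[r,c].tolist()) for c in range(382,391)])
s,R=state(); print(s['force'],s['position'],proj(im,[s['position']-[0,.0015,.0567]]))
E
python3 -m creep '[[0,0,-0.1,0,0],[0,0,-0.4,0,0],[0,0,-0.8,0,0],[0,0,-0.3,0,0],[0,0,0,0,0]]' |grep force
python3 -c "
from h import *
go(.5520,-.1118,.19)"
```

```text
clock: 65.45
position: [0.6702, -0.047, 0.14]
ee_rot: [2.163, 2.278, 0.0]
force: [0.5, 1.2, 1.0]
width: 0.219
gripper_force: 30.0
189 [(9, 139, 147), (9, 139, 152), (9, 99, 131), (9, 16, 110), (40, 7, 112), (30, 5, 111), (10, 49, 114), (10, 108, 151), (18, 49, 203)]
190 [(9, 136, 148), (9, 138, 152), (9, 105, 136), (12, 23, 111), (50, 7, 112), (40, 7, 110), (9, 84, 127), (9, 140, 148), (16, 101, 169)]
191 [(8, 137, 147), (9, 136, 152), (8, 124, 146), (14, 71, 119), (23, 27, 112), (13, 57, 117), (9, 117, 140), (9, 136, 152), (14, 103, 138)]
192 [(9, 139, 147), (9, 138, 152), (9, 138, 153), (15, 136, 129), (21, 135, 119), (12, 138, 140), (9, 140, 151), (9, 139, 152), (12, 119, 124)]
193 [(9, 141, 147), (9, 137, 153), (8, 134, 148), (12, 115, 118), (20, 115, 111), (10, 117, 126), (9, 136, 150), (9, 138, 152), (11, 124, 146)]
194 [(9, 135, 149), (10, 137, 153), (7, 121, 137), (143, 85, 75), (124, 74, 72), (127, 119, 77), (7, 127, 144), (10, 138, 151), (9, 130, 169)]
195 [(9, 137, 149), (9, 135, 153), (9, 137, 154), (175, 95, 110), (158, 100, 87), (166, 93, 93), (8, 130, 147), (9, 136, 152), (9, 134, 181)]
196 [(9, 134, 131), (9, 140, 148), (9, 136, 152), (9, 137, 154), (10, 139, 156), (10, 138, 155), (9, 138, 152), (9, 134, 150), (8, 136, 154)]
197 [(10, 130, 118), (9, 138, 148), (9, 135, 151), (9, 136, 152), (9, 136, 152), (9, 135, 151), (9, 134, 152), (9, 135, 151), (9, 139, 156)]
[ 0.40907554 -0.07004082  0.86505892] [ 0.67022131 -0.04696501  0.13993804] [[386.27282   194.2168181]]
force: [-0.5, 0.8, -1.8]
gripper_force: 30.0
t=66.12 pos [ 0.6706 -0.0469  0.205 ] yawY 3.0 F [-0.5  0.8 -1.8] q7 -0.16 w 0.217 g 30.0
  shift units [-1.47 -3.05  0.37]  turn units None
```

Red touched on its dot: tip and dot both at column 386 in the side view, about 2.7 N. Next is black.

```bash
python3 -m creep '[[-0.2,-0.4,0,0,0],[-0.4,-0.9,0,0,0],[-0.4,-0.9,0,0,0],[-0.38,-0.7,0,0,0],[-0.1,-0.1,0,0,0],[0,0,0.5,0,0],[0,0,0.5,0,0],[0,0,0.3,0,0],[0,0,0.07,0,0],[0,0,0,0,0]]' |head -2
cat >> h.py <<'E'
def tipdot(dot,lo=(12,110,90),hi=(35,255,255)):
    im=snap('side'); s,R=state(); hsv=cv2.cvtColor(im["pixels"],cv2.COLOR_BGR2HSV)
    print('tip exp',proj(im,[s['position']-[0,.0015,.0612]]).round(1),'dot exp',proj(im,[dot]).round(1),s['force'].round(1),s['position'].round(4))
    e=proj(im,[dot,np.array(dot)+[.005,0,0],np.array(dot)+[0,.005,0],np.array(dot)+[0,0,.005]]); print('px per 5mm x,y,z',(e[1:]-e[0]).round(2).tolist())
    u,v=proj(im,[dot])[0].round().astype(int)
    for r in range(v-9,v+6): print(r,' '.join('%3d/%3d/%3d'%tuple(hsv[r,c].tolist()) for c in range(u-6,u+7)))
    return u,v
E
python3 -c "
from h import *
tipdot((.5537,-.1138,.084)); go(.5537,-.1123,.1405)"
```

```text
clock: 67.38
position: [0.5537, -0.1121, 0.1493]
tip exp [[356.3 211.9]] dot exp [[356.2 213.2]] [ 0.1  0.4 -0.4] [ 0.5539 -0.1122  0.1496]
px per 5mm x,y,z [[1.68, -0.3], [-0.58, -1.01], [0.06, -1.43]]
204  17/  8/213  17/  8/223  21/  8/228  20/  7/227  15/  9/168   8/  9/116  23/  9/112  20/  7/109  12/  9/135  13/ 10/176  10/  6/124  28/ 19/184  28/ 20/191
205  20/ 11/136  17/ 10/179  17/  9/201  15/  9/175  20/ 11/142  15/  9/114  15/  9/113  20/  7/111  18/ 12/109  15/  9/110  26/ 17/122  26/ 21/184  26/ 20/190
206  15/  9/109  18/ 12/109  18/ 12/108  15/  9/111  20/  7/106  20/  7/109  20/  7/114  20/  7/111  30/ 10/106  23/ 16/126  28/ 18/170  28/ 19/188  28/ 20/189
207  17/ 15/116  18/ 12/110  24/ 11/111  18/ 11/113  15/  9/110  20/ 21/110  18/ 27/113  20/ 21/107  25/ 21/136  28/ 19/172  28/ 19/189  28/ 19/189  28/ 19/188
208  28/ 22/154  27/ 20/142  27/ 20/142  30/ 16/142  30/ 14/144  21/ 60/123  20/116/117  22/ 61/126  28/ 20/187  30/ 19/191  28/ 19/189  28/ 19/188  28/ 19/188
209  28/ 20/192  28/ 20/194  28/ 18/194  28/ 18/195  30/ 16/197  22/ 57/151  20/133/119  24/ 38/1
[... 943 characters left out ...]
116/ 55  10/ 29/ 26 120/ 35/ 22 110/ 32/ 24 120/ 10/ 25 150/ 10/ 25   0/  0/ 25
216 150/ 11/ 23   0/  0/ 22 150/ 12/ 21 150/ 12/ 22 135/ 22/ 23 120/ 13/ 20 120/ 36/ 21 130/ 35/ 22   0/  0/ 19 135/ 22/ 23 120/ 11/ 24 150/ 11/ 24   0/  0/ 24
217 150/ 13/ 19 120/ 13/ 20 120/ 12/ 21 120/ 12/ 21 120/ 36/ 21 105/ 23/ 22 120/ 12/ 22 120/ 36/ 21 105/ 24/ 21  90/ 12/ 21 130/ 29/ 26 120/ 20/ 25 120/ 20/ 26
218 140/ 31/ 25 135/ 27/ 19 120/ 24/ 21 110/ 33/ 23 130/ 36/ 21 135/ 26/ 20 135/ 26/ 20 130/ 35/ 22 140/ 38/ 20 128/ 49/ 21 130/ 36/ 21 135/ 44/ 23 120/ 23/ 22
t=67.42 pos [ 0.5539 -0.1122  0.1496] yawY 3.0 F [ 0.1  0.4 -0.4] q7 -0.07 w 0.215 g 30.0
  shift units [-0.   -0.01  0.23]  turn units None
```

```bash
python3 -m creep '[[0,0,0.1,0,0],[0,0,0.1,0,0],[0,0,0.04,0,0],[0,0,0,0,0],[0,0,0,0,0],[0,0,0,0,0]]'
python3 -m creep '[[0,0,0,0,0],[0,0,-0.2,0,0],[0,0,-0.6,0,0],[0,0,-0.7,0,0],[0,0,-0.1,0,0]]' |grep force
python3 -c "
from h import *
go(.4858,.0068,.2)"
```

```text
clock: 68.18
position: [0.5535, -0.1123, 0.1397]
ee_rot: [2.163, 2.278, 0.0]
force: [0.3, 0.3, 1.0]
width: 0.215
gripper_force: 30.0
force: [0.2, 0.5, -1.4]
gripper_force: 30.0
t=68.80 pos [ 0.5544 -0.1124  0.2055] yawY 3.0 F [ 0.2  0.5 -1.4] q7 -0.03 w 0.215 g 30.0
  shift units [ 3.07 -1.56  0.13]  turn units None
```

```bash
python3 -m creep '[[0.4,-0.2,0,0,0],[0.9,-0.45,0,0,0],[0.9,-0.45,0,0,0],[0.7,-0.4,0,0,0],[0.17,-0.06,0,0,0],[0,0,0.5,0,0],[0,0,0.5,0,0],[0,0,0.3,0,0],[0,0,0.09,0,0],[0,0,0,0,0]]' |head -2
python3 -c "
from h import *
tipdot((.486,.0055,.084)); go(.486,.0070,.1397)"
```

```text
clock: 70.05
position: [0.4848, 0.0071, 0.148]
tip exp [[321.2 193.3]] dot exp [[321.5 194.1]] [-0.2 -0.6 -1.4] [0.485  0.0071 0.1483]
px per 5mm x,y,z [[1.62, -0.27], [-0.46, -0.91], [-0.01, -1.39]]
185  17/ 28/194  19/ 28/199 110/ 10/151 111/121/135 120/ 14/107  20/ 14/109  24/ 12/109  19/ 26/109 110/136/197 109/155/221 108/154/224   0/  0/184  26/ 23/188
186  21/ 23/188  27/ 24/193 106/ 25/153 111/146/140 120/ 19/109  17/ 16/112  24/ 11/113  19/ 25/110 110/145/202 109/159/209 110/175/157  25/ 24/183  26/ 23/188
187  30/ 21/186  28/ 25/192 109/ 50/148 110/163/139 128/ 19/109  19/ 18/113  20/ 14/113  18/ 27/112 112/130/129 110/168/132 110/181/134  26/ 21/183  26/ 22/188
188  26/ 24/182  25/ 30/187 109/ 52/147 110/161/139 116/ 38/113  20/ 20/113  21/ 22/114   0/  2/106 111/136/133 110/166/135 110/185/120  22/ 31/191  24/ 26/194
189  19/ 64/167  18/ 70/172 114/ 48/137 110/158/139 111/126/130  16/ 39/111  19/ 74/117 112/ 82/121 110/156/136 110/166/137 110/180/123  18/ 52/201  18/ 56/231
190  16/ 95/182  17/101/187 127/ 48/133 110/161/138 110/177/143  14/ 82/115  20/156/124 114/122/132 
[... 937 characters left out ...]
10/167/139 110/163/139 110/161/138 110/165/139 111/119/103  15/ 94/128  16/102/133
197  18/ 71/126  16/ 36/107 112/139/134 110/163/138 110/159/138 110/160/137 110/160/137 110/160/137 110/163/138 110/166/140 112/109/101  16/ 82/130  17/ 86/133
198  33/ 26/116 106/ 38/100 111/151/135 110/164/138 110/162/137 110/158/137 110/160/137 110/160/137 110/161/138 111/162/142 109/ 96/109  40/ 14/110  39/ 16/111
199  28/ 31/117 107/ 44/105 110/150/134 110/163/138 110/158/137 110/160/137 110/158/137 110/160/137 110/160/137 110/163/141 110/138/118 111/ 69/119 108/ 51/114
t=70.10 pos [0.485  0.0071 0.1483] yawY 3.0 F [-0.2 -0.6 -1.4] q7 -0.30 w 0.220 g 30.0
  shift units [-0.    0.02  0.21]  turn units None
```

```bash
python3 -m creep '[[0,0.02,0.1,0,0],[0,0,0.08,0,0],[0,0,0.03,0,0],[0,0,0,0,0],[0,0,0,0,0],[0,0,0,0,0]]'
python3 -m creep '[[0,0,0,0,0],[0,0,-0.2,0,0],[0,0,-0.6,0,0],[0,0,-0.8,0,0],[0,0,-0.5,0,0],[0,0,0,0,0]]' |grep force
python3 - <<'E'
from h import *
im=snap('top'); wheel(im); bars(im); go(.4944,-.4312,.2)
E
```

```text
clock: 70.85
position: [0.4858, 0.0071, 0.1397]
ee_rot: [2.163, 2.278, 0.001]
force: [0.6, -0.1, 0.9]
width: 0.217
gripper_force: 30.0
force: [0.2, -0.3, -1.5]
gripper_force: 30.0
yellow dot ([302.6, 202.3], 32.5, 0.4598, 0.0552, 35, 11, -19.1) r 0.1388 ang 146.5
yellow dot ([288.7, 169.8], 58.5, 0.5606, 0.0965, 67, 13, 75.7) r 0.1189 ang 97.2
yellow dot ([370.0, 164.1], 34.0, 0.573, -0.151, 34, 13, 74.0) r 0.1295 ang -91.1
yellow dot ([351.0, 131.5], 19.0, 0.6787, -0.0966, 30, 11, -11.1) r 0.1276 ang -36.0
blue ([301.9, 191.1], 18.5, 0.496, 0.0564, 22, 12, -0.9) r 0.1113 ang 135.6
red ([352.5, 138.8], 13.5, 0.6542, -0.1011, 19, 9, -2.1) r 0.1119 ang -45.3
black ([309.9, 207.4], 87.0, 0.4443, 0.0376, 52, 28, 20.4) r 0.1439 ang 155.8
black ([361.4, 161.6], 52.0, 0.5796, -0.1234, 48, 18, -13.3) r 0.1020 ang -87.7
t=71.65 pos [0.4853 0.0071 0.2236] yawY 3.0 F [-0.4  0.7 -1.9] q7 -0.23 w 0.219 g 30.0
  shift units [-10.95  -0.34   0.59]  turn units None
```

All three present bars are touched, each at about 2.5 N. Now I'll hang the stylus back, using the same pose it was gripped at.

```bash
python3 -m creep '[[-0.5,0,0,0,0],[-1,-0.03,0,0,0],[-1,-0.03,0,0,0],[-1,-0.03,0,0,0],[-1,-0.03,0,0,0],[-1,-0.04,0,0,0],[-1,-0.04,0,0,0],[-1,-0.04,0,0,0],[-1,-0.04,0,0,0],[-1,-0.04,0,0,0],[-1,-0.02,0,0,0],[-0.45,0,0,0,0]]' |head -2
python3 -m creep '[[0,0,0,0,0],[0,0,0,0,0]]' |head -2
python3 -c "
from h import *
go(.4944,-.431,.0772,3)"
```

```text
clock: 73.15
position: [0.4931, -0.4331, 0.2214]
clock: 73.4
position: [0.4952, -0.4288, 0.2231]
t=73.40 pos [ 0.4952 -0.4288  0.2231] yawY 3.1 F [ 0.8  1.2 -1.2] q7 0.54 w 0.214 g 30.0
  shift units [-0.06 -0.02  3.65]  turn units 0.02
  shift units after turn [-0.06 -0.02  3.65]
```

```bash
python3 -m creep '[[-0.05,-0.02,0.4,0,0],[0,0,0.7,0,0],[0,0,0.7,0,0],[0,0,0.4,0,0],[0,0,0,0,0],[0,0,0,0,0]]' |head -2
python3 -c "
from h import *
go(.4944,-.431,.0772,3)"
```

```text
clock: 74.15
position: [0.4946, -0.4332, 0.1365]
t=74.15 pos [ 0.4946 -0.4332  0.1365] yawY 3.0 F [ 0.8  0.1 -1.2] q7 0.51 w 0.215 g 30.0
  shift units [ 0.06 -0.    1.48]  turn units -0.0
  shift units after turn [ 0.06 -0.    1.48]
```

```bash
python3 -m creep '[[0.04,0,0.2,0,0],[0,0,0.4,0,0],[0,0,0.4,0,0],[0,0,0.3,0,0],[0,0,0.1,0,0],[0,0,0.05,0,0],[0,0,0,0,0]]'
python3 -c "
from h import *
go(.4944,-.431,.0772,3)"
```

```text
clock: 75.03
position: [0.4941, -0.4316, 0.0778]
ee_rot: [2.163, 2.278, 0.0]
force: [-0.4, -0.3, -1.7]
width: 0.216
gripper_force: 30.0
t=75.03 pos [ 0.4941 -0.4316  0.0778] yawY 3.0 F [-0.4 -0.3 -1.7] q7 0.49 w 0.216 g 30.0
  shift units [0.02 0.01 0.02]  turn units -0.01
  shift units after turn [0.02 0.01 0.02]
```

Lower the last fraction, open gently, rise straight up and back off, then check the whole scene.

```bash
python3 -m creep '[[0.02,0,0.02,0,0],[0,0,0,0,0.3],[0,0,0,0,0.5],[0,0,0,0,0.8],[0,0,0,0,0.8],[0,0,-0.3,0,0.8],[0,0,-0.8,0,0.8],[0,0,-1,0,0.8],[0,0,-1,0,0.8],[0,0,-0.5,0,0.8],[0.4,-0.4,0,0,0.8],[0.5,-0.5,0,0,0.8]]' |head -2
python3 -m creep '[[-1,-1,0,0,0.8],[-1,-1,0,0,0.8],[-1,-1,0,0,0.8],[-1,-1,0,0,0.8],[-1,-0.7,0,0,0.8],[-0.5,-0.5,0,0,0.8],[0,0,0,0,0.8]]' |head -2
python3 - <<'E'
from h import *
s=snap('side','sideF'); p=lambda X: proj(s,X).round(1).tolist()
print('expected handle top/bottom px',p([[.4945,-.432,.132],[.4945,-.432,.066]]))
print('side orange',[b[:2] for b in blobs(s,(5,150,90),(18,255,255),.1,amin=60)])
t=snap('top','topF'); wheel(t); bars(t)
print('top orange',[b for b in blobs(t,(0,120,60),(18,255,255),.132,amin=30) if abs(b[2]-.5)<.05 and abs(b[3]+.43)<.05], proj(t,[[.4945,-.432,.132],[.4945,-.432,.066]]).round(1))
print(state()[0]['clock'],state()[0]['position'])
E
```

```text
clock: 76.53
position: [0.456, -0.3963, 0.2218]
clock: 77.4
position: [0.2568, -0.6291, 0.2211]
expected handle top/bottom px [[378.3, 281.5], [376.7, 302.2]]
side orange [([376.9, 291.8], 166.5)]
red r 0.101 wheel -89.6 deg ([335.3, 136.6], 327.0, 0.673, -0.049, 120, 40, 73.3)
red r 0.141 wheel 269.3 deg ([338.8, 126.4], 40.5, 0.71, -0.0624, 60, 11, 73.8)
blue r 0.140 wheel 269.3 deg ([315.0, 209.9], 29.0, 0.4418, 0.0191, 58, 8, 74.5)
blue r 0.093 wheel 267.5 deg ([318.7, 195.1], 267.5, 0.4876, 0.0083, 119, 27, 72.7)
yellow dot ([329.3, 209.0], 16.0, 0.4363, -0.0251, 34, 9, -10.8) r 0.1392 ang -178.5
yellow dot ([302.7, 202.0], 21.0, 0.4596, 0.0546, 35, 9, -14.6) r 0.1387 ang 146.7
yellow dot ([363.4, 189.4], 29.5, 0.4945, -0.1283, 33, 13, 80.3) r 0.1340 ang -127.2
yellow dot ([340.2, 186.2], 50.0, 0.5065, -0.0599, 55, 28, -71.3) r 0.0790 ang -150.9
yellow dot ([358.3, 171.6], 9.5, 0.5508, -0.1139, 12, 9, 88.6) r 0.0956 ang -105.0
yellow dot ([297.4, 173.6], 100.5, 0.5534, 0.0741, 110, 36, 57.5) r 0.0981 ang 103.0
yellow dot ([369.8, 164.0], 33.5, 0.5728, -0.1506, 33, 14, 74.0) r 0.
[... 269 characters left out ...]
ellow dot ([325.0, 124.3], 19.0, 0.7049, -0.0193, 32, 12, -20.9) r 0.1294 ang 1.0
blue dot/patch ([319.0, 199.5], 12.0, 0.4671, 0.0066, 68, 5, 72.4) r 0.1120 ang 165.5
blue ([315.0, 209.9], 29.0, 0.4358, 0.0186, 56, 7, 74.5) r 0.1453 ang 164.0
blue ([318.7, 195.1], 267.5, 0.4803, 0.008, 116, 27, 72.7) r 0.0997 ang 162.8
red ([335.3, 136.6], 327.0, 0.6602, -0.0475, 117, 39, 73.3) r 0.0886 ang -17.1
red ([338.8, 126.4], 40.5, 0.6962, -0.0605, 59, 10, 73.8) r 0.1268 ang -17.9
black ([357.4, 172.5], 173.5, 0.548, -0.1115, 118, 23, -18.5) r 0.0941 ang -107.0
top orange [([466.9, 186.3], 80.5, 0.488, -0.4187, 41, 24, -68.2)] [[470.6 183.6]
 [462.9 188.5]]
77.5 [ 0.26038805 -0.626583    0.22126426]
```

```bash
python3 -c "
from cell import sign_off
print(sign_off())"
```

```text
the job is handed in; nothing more can be done
None
```

The job is handed in at about 77 s: red, black and blue bars laid and touched on their dots, white bay left empty as its bar is absent, blue bay at the pointer, stylus back in its stand; the blue bar got knocked and was re-laid, the first table push slipped and was repeated, and I viewed 15 pictures, one over the limit of 14.

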